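Bar up current transformers and blow them off

TASK

Stand every brown current transformer that is on the bench in a row in the green-sided channel, windows facing along it. Then take the yellow-handled carrying bar from its stand, push it through all their windows from the channel's open end, lift them off together and hang the bar with the whole stack back on the stand in front of the blue air gun. Let go of the bar, then squeeze the gun's red trigger fully and let it spring back. Do not disturb the vials.

Things in the scene. Friction and masses are not known exactly. Their poses are not given: they have to be found in the camera images.
- ct1: Brown block-shaped current transformer that stands upright on the bench: 22 mm thick (own x), 34 mm wide (own y), 44 mm tall, about 45 g, the lowest 10 mm a heavy dark steel foot (hard to tip over). A square window 18 x 18 mm goes right through it along its own x, window centre 26 mm above the underside (8 mm walls at the sides, 9 mm above). Origin: centre of the underside; z up. May be absent.
- ct2: Brown block-shaped current transformer that stands upright on the bench: 22 mm thick (own x), 34 mm wide (own y), 44 mm tall, about 45 g, the lowest 10 mm a heavy dark steel foot (hard to tip over). A square window 18 x 18 mm goes right through it along its own x, window centre 26 mm above the underside (8 mm walls at the sides, 9 mm above). Origin: centre of the underside; z up. May be absent.
- ct3: Brown block-shaped current transformer that stands upright on the bench: 22 mm thick (own x), 34 mm wide (own y), 44 mm tall, about 45 g, the lowest 10 mm a heavy dark steel foot (hard to tip over). A square window 18 x 18 mm goes right through it along its own x, window centre 26 mm above the underside (8 mm walls at the sides, 9 mm above). Origin: centre of the underside; z up. May be absent.
- ct4: Brown block-shaped current transformer that stands upright on the bench: 22 mm thick (own x), 34 mm wide (own y), 44 mm tall, about 45 g, the lowest 10 mm a heavy dark steel foot (hard to tip over). A square window 18 x 18 mm goes right through it along its own x, window centre 26 mm above the underside (8 mm walls at the sides, 9 mm above). Origin: centre of the underside; z up. May be absent.
- ct5: Brown block-shaped current transformer that stands upright on the bench: 22 mm thick (own x), 34 mm wide (own y), 44 mm tall, about 45 g, the lowest 10 mm a heavy dark steel foot (hard to tip over). A square window 18 x 18 mm goes right through it along its own x, window centre 26 mm above the underside (8 mm walls at the sides, 9 mm above). Origin: centre of the underside; z up. May be absent.
- ct1_window (a point): Centre of the window of ct1 (26 mm above its underside).
- ct2_window (a point): Centre of the window of ct2 (26 mm above its underside).
- ct3_window (a point): Centre of the window of ct3 (26 mm above its underside).
- ct4_window (a point): Centre of the window of ct4 (26 mm above its underside).
- ct5_window (a point): Centre of the window of ct5 (26 mm above its underside).
- channel: Fixed lining-up channel, white floor, low green sides, 160 mm long (own x, -80 to +80). Origin: centre of the underside. Floor 3 mm above the bench, 40 mm wide inside (own y); sides 6 mm thick, 8 mm above the floor. Open at the -x end; at +x a stop as low as the sides, inner face at x = +74 mm. Transformers stand in it with their own x along its x; five fit at 27 mm pitch.
- channel_mouth (a point): On the channel's centre line at its open end (channel x = -80 mm), 29 mm above the bench: the height of the window centres of transformers standing in the channel. A rod entering here along channel +x passes through the windows and over the low stop.
- bar: Carrying bar (skewer), 120 g. Origin: on the rod's axis, under the middle of the grip; x along the rod to the tip, z up. Steel rod 8 mm thick. Under the grip a foot 24 (x) x 36 (y) mm, underside z = -4 mm. Yellow collar 24 x 24 mm, x = 30 to 34 mm: threaded parts go beyond it, and short of x = 175 mm so that they clear the far saddle. It starts lying in the stand, its axes along the station's.
- bar_grip (a point): Where to take the bar: bar x = 0, z = 40 mm. The yellow upright grip is 24 mm (bar x) by 12 mm (bar y), z = 2 to 52 mm. Take it across its 12 mm, firmly: the loaded bar is nose-heavy.
- bar_tip (a point): Tip of the rod, bar x = 200 mm; the last 15 mm are a cone.
- station: Fixed blow-off station; ivory base plate 8 mm thick, x -130 to 120, y -55 to 195 mm. Origin: on the bench under the middle of the hung rod; x along the hung bar to its tip, y towards the gun, z up. Aluminium bar stand, two saddles. Blue air gun lying on its side, pointing to -y at the stack: body 40 mm wide at x = -5, y = 85 to 170, nozzle to y = 52, top z = 97 mm.
- stand_home (a point): Where the bar's origin lies when hung (station x = -100, y = 0, z = 85 mm), bar x along station x, upright. The foot rests on a flat saddle 30 mm long (x), surface at z = 81 mm, 44 mm between its 8 mm high lips. Set down within 8 mm along and 3 mm across.
- far_saddle (a point): Middle of the narrow far saddle (station x = 86, z = 81 mm) that carries the rod 14 mm short of its tip: 14 mm long (x), 20 mm between its 10 mm high lips.
- gun_grip (a point): Centre of the gun's fixed blue grip at the place to squeeze: station x = 70, y = 147, z = 80 mm. The grip is a bar along station x (5 to 100 mm), 22 mm thick along y (136 to 158) and 26 mm high (z 67 to 93); free space below and beside it.
- trigger_pad (a point): Place to press on the red trigger, 52 mm from its hinge. The trigger is a bar 75 mm long, 7 mm thick (station y), 22 mm high (z 69 to 91), in front of the grip (towards -y). Released it lies at station x = 70, y = 111.5 mm: 50 mm over trigger and grip, outer face to outer face.
- trigger (a joint): Angle of the sprung trigger, rad: 0 released, grows as it is pressed towards the grip (station +y), stop at 0.35 (fully squeezed: over 0.28). Pressing fully at the pad takes about 8 N; it springs back by itself. Hinge is vertical, at station x = 18, y = 111.5 mm.
- vial1: Small amber vial with a black cap, 28 mm across, 48 mm tall, loose; a bystander to leave alone. Origin: centre of the underside.
- vial2: Small amber vial with a black cap, 28 mm across, 48 mm tall, loose; a bystander to leave alone. Origin: centre of the underside.
- vial3: Small amber vial with a black cap, 28 mm across, 48 mm tall, loose; a bystander to leave alone. Origin: centre of the underside.

How it is judged:
On the way, in this order (a step that is already met when the one before it is completed fails the run):
1. every transformer stands in the channel, window axis along it (x of ct1 in the frame of channel between -0.08 and 0.075 m and y of ct1 in the frame of channel between -0.008 and 0.008 m and z of ct1 in the frame of channel between -0.002 and 0.007 m and angle between the x axis of each of ct1, ct2, ct3, ct4, ct5 and the x axis of channel, either way round below 0.3 rad and angle between each of ct1, ct2, ct3, ct4, ct5's own z axis and vertical below 0.15 rad and x of ct2 in the frame of channel between -0.08 and 0.075 m and y of ct2 in the frame of channel between -0.008 and 0.008 m and z of ct2 in the frame of channel between -0.002 and 0.007 m and x of ct3 in the frame of channel between -0.08 and 0.075 m and y of ct3 in the frame of channel between -0.008 and 0.008 m and z of ct3 in the frame of channel between -0.002 and 0.007 m and x of ct4 in the frame of channel between -0.08 and 0.075 m and y of ct4 in the frame of channel between -0.008 and 0.008 m and z of ct4 in the frame of channel between -0.002 and 0.007 m and x of ct5 in the frame of channel between -0.08 and 0.075 m and y of ct5 in the frame of channel between -0.008 and 0.008 m and z of ct5 in the frame of channel between -0.002 and 0.007 m), for 0.2 s.
2. every transformer is threaded on the bar and lifted clear of the bench and channel (x of ct1_window in the frame of bar between 0.03 and 0.185 m and y of ct1_window in the frame of bar between -0.011 and 0.011 m and z of ct1_window in the frame of bar between -0.011 and 0.011 m and x of ct2_window in the frame of bar between 0.03 and 0.185 m and y of ct2_window in the frame of bar between -0.011 and 0.011 m and z of ct2_window in the frame of bar between -0.011 and 0.011 m and x of ct3_window in the frame of bar between 0.03 and 0.185 m and y of ct3_window in the frame of bar between -0.011 and 0.011 m and z of ct3_window in the frame of bar between -0.011 and 0.011 m and x of ct4_window in the frame of bar between 0.03 and 0.185 m and y of ct4_window in the frame of bar between -0.011 and 0.011 m and z of ct4_window in the frame of bar between -0.011 and 0.011 m and x of ct5_window in the frame of bar between 0.03 and 0.185 m and y of ct5_window in the frame of bar between -0.011 and 0.011 m and z of ct5_window in the frame of bar between -0.011 and 0.011 m and height (world z) of each of ct1, ct2, ct3, ct4, ct5 above 0.03 m), for 0.3 s.
3. the bar hangs in the stand with all transformers on it, let go (x of ct1_window in the frame of bar between 0.03 and 0.185 m and y of ct1_window in the frame of bar between -0.011 and 0.011 m and z of ct1_window in the frame of bar between -0.011 and 0.011 m and x of ct2_window in the frame of bar between 0.03 and 0.185 m and y of ct2_window in the frame of bar between -0.011 and 0.011 m and z of ct2_window in the frame of bar between -0.011 and 0.011 m and x of ct3_window in the frame of bar between 0.03 and 0.185 m and y of ct3_window in the frame of bar between -0.011 and 0.011 m and z of ct3_window in the frame of bar between -0.011 and 0.011 m and x of ct4_window in the frame of bar between 0.03 and 0.185 m and y of ct4_window in the frame of bar between -0.011 and 0.011 m and z of ct4_window in the frame of bar between -0.011 and 0.011 m and x of ct5_window in the frame of bar between 0.03 and 0.185 m and y of ct5_window in the frame of bar between -0.011 and 0.011 m and z of ct5_window in the frame of bar between -0.011 and 0.011 m and x of bar in the frame of station between -0.114 and -0.086 m and y of bar in the frame of station between -0.008 and 0.008 m and z of bar in the frame of station between 0.079 and 0.09 m and angle between bar's own z axis and vertical below 0.1 rad and angle between the x axis of bar and the x axis of station, either way round below 0.12 rad and contact force between the fingers and bar below 0.3 N), for 0.3 s.
4. the trigger is squeezed fully with the stack hanging in front of the gun (x of ct1_window in the frame of bar between 0.03 and 0.185 m and y of ct1_window in the frame of bar between -0.011 and 0.011 m and z of ct1_window in the frame of bar between -0.011 and 0.011 m and x of ct2_window in the frame of bar between 0.03 and 0.185 m and y of ct2_window in the frame of bar between -0.011 and 0.011 m and z of ct2_window in the frame of bar between -0.011 and 0.011 m and x of ct3_window in the frame of bar between 0.03 and 0.185 m and y of ct3_window in the frame of bar between -0.011 and 0.011 m and z of ct3_window in the frame of bar between -0.011 and 0.011 m and x of ct4_window in the frame of bar between 0.03 and 0.185 m and y of ct4_window in the frame of bar between -0.011 and 0.011 m and z of ct4_window in the frame of bar between -0.011 and 0.011 m and x of ct5_window in the frame of bar between 0.03 and 0.185 m and y of ct5_window in the frame of bar between -0.011 and 0.011 m and z of ct5_window in the frame of bar between -0.011 and 0.011 m and x of bar in the frame of station between -0.114 and -0.086 m and y of bar in the frame of station between -0.008 and 0.008 m and z of bar in the frame of station between 0.079 and 0.09 m and angle between bar's own z axis and vertical below 0.1 rad and angle between the x axis of bar and the x axis of station, either way round below 0.12 rad and value of joint trigger above 0.28 rad), for 0.2 s.
At the end, for the whole second after the job is handed in: The bar rests in the stand's two saddles (origin within 14 mm along, 8 mm across and about 5 mm in height of its home, upright, in line within 0.12 rad), every transformer present hangs on its rod beyond the collar, all at rest and let go, and the trigger is released (below 0.04 rad) (all of step 3 and value of joint trigger below 0.04 rad and linear speed of bar below 0.03 m/s and linear speed of each of ct1, ct2, ct3, ct4, ct5 below 0.15 m/s and height (world z) of each of ct1, ct2, ct3, ct4, ct5 above 0.03 m); the robot touches nothing.
It fails at once if a vial is pushed more than 3 cm or a vial is tipped over (distance of any of vial1, vial2, vial3 from where it was at the start of the episode above 0.03 m or angle between any of vial1, vial2, vial3's own z axis and vertical above 0.5 rad).
Of ct1, ct2, ct3, ct4, ct5 only 3 to 5 are there at a start; the rules pass over those that are not, and their reading is None.
At some moment in a run one of ct1, ct2, ct3, ct4, ct5 may be knocked a few centimetres aside while the robot is not near it.
It also fails if it takes over 210 s, if anything falls off the work surface, if the arm or the gripper's body presses on something with over 40 N, if the wrist force passes 120 N, or if a joint passes its speed limit or range.

ROBOT

A 6-joint arm with a two-finger parallel gripper is mounted at the origin on the work surface. World frame = base frame: x ahead of the robot, y to its left, z up, the work surface at z = 0. Lengths are in m, angles in rad, forces in N, time in s.
With the tool pointing down it reaches from about 0.25 to 0.775 m from the base axis. Payload 4 kg.
Tool frame: the origin (TCP) lies on the centre line of the jaws, within the pads' length; the fingertips stand 8 mm ahead of it and the grasp point (between the pads) lies 11 mm behind it (arm.tcp_to_tips is the z of the fingertips in the tool frame, in m); z points along the fingers, y is the direction in which the jaws open and shut (so a half turn about z gives the same grasp; the last joint's range is limited). The gripper opens to 94 mm and grips with 3 to 60 N. Pads are 16 mm wide; open, the fingers measure 119 mm over their backs; the gripper's body (75 mm by 177 mm) begins 78 mm behind the grasp point.
Start: joints at [-0.103, 0.087, 1.371, -0, 1.684, -0.103], TCP at [0.55, -0, 0.214] pointing down, gripper open.
Joint ranges: [-3.1, 3.1], [-0.76, 2.03], [0.27, 2.55], [-1.08, 4.22], [0.17, 2.65], [-2.57, 2.57]. Speed limits (rad/s): [2.79, 2.79, 3.14, 3.14, 3.14, 3.14].

INTERFACE

Orientations are given as a rotation vector (axis times angle).
In Python, from plant import arm gives the robot as it stands.
- The arm moves only by the tool move_arm, never from a script. Its argument "rows" is a list of rows, each a list of 4 numbers: the shift along the tool's x, y, z in mm, then the turn about the tool's z in degrees. In form: [[dx, dy, dz, spin], ...]. A call has 1 to 10 rows; each row shifts and turns the pose as measured when the row begins, along the tool's axes as they then stand; what a row does not reach is not made up. A row lasts 1/10 s, in which the tool goes at most 50 mm and 8.59 degrees, less where a joint would pass 70% of its speed; a pose out of reach is approached as far as the arm can. A call is refused whole if a number of a shift passes 50 or a number of a turn 8.59, either way. A call with a gripper value outside its range is refused whole. "grip" is the closure in counts, from 0 (fully open) to 255 (shut), set as the call begins (left out, the last holds). The fingers move at their own pace and stop on an object; the grip force is fixed at half the most. Time passes only in rows, so rows that do not move let the fingers close. It gives the time, the measured TCP pose, the force and the opening at its end, in the units of the state.
- arm.sense(): the state, without advancing time (a new reading comes with each control period).
- arm.get_image(name): name is "scene" or "side" or "wrist"; returns a dict with "img" (420x560x3 uint8, red, green, blue), "K" (3x3 intrinsics, pixels), "rvec" (rotation vector, rad) and "tvec" (3), from world to camera coordinates, as OpenCV has them; the wrist camera has in their place "mount" (4x4, takes a point from camera to tool coordinates, whose origin is the TCP and whose axes are the flange's). Camera axes: x right, y down, z forward; pixel columns grow to the right and rows downward; lengths in m; the calibration is good to about 2 mm. A picture is of the moment at which its call begins: read the wrist's pose just before it. There is no depth.
- arm.finish_job(): hands the job in, once; it reports no verdict.
The state is a dict: "time_s": time; "joint_positions": joint angles; "qvel": joint speeds; "joint_efforts": joint torques, N m; "tool_pos": TCP position; "tcp_rot": TCP orientation; "contact_force": force on the tool from outside, world axes, zero at the start; "moment": the same for the moment, N m; "gripper_width": opening from 0.0 (shut) to 1.0 (fully open).
Only numpy, scipy, OpenCV 4.12 (cv2) and the standard library are available. Lean on these libraries where they do the work, as an engineer would, in place of code of your own. Each camera call takes 0.05 s, during which the arm holds its last target.

## Working session

There is one attempt and no reset: what is moved stays moved. The work goes in short steps, Python scripts to look and compute and a tool call to move; the robot and the scene stay as the last step left them, time stands still between calls to the robot, and variables do not carry over. Pictures are saved under pics/ and viewed, and the job is handed in when it is done.

Besides the shell and the picture viewer there is one more tool, called after "Call:" as a command line: name --pt "numbers of a row" for each row, then --argument value for the rest. move_arm: Moves the arm, as the interface text tells. Its arguments: {"type":"object","properties":{"rows":{"type":"array"},"grip":{"type":"number"}},"required":["rows"]}

```bash
ls; mkdir -p pics; python3 - <<'E'
from plant import arm
import cv2
print(arm.sense(), arm.tcp_to_tips)
for n in ["scene","side","wrist"]:
    d=arm.get_image(n); cv2.imwrite(f"pics/{n}0.png",d["img"][:,:,::-1]); print(n,{k:v for k,v in d.items() if k!="img"})
E
```

```text
pics
{'time_s': 0.0, 'joint_positions': array([-1.03074840e-01,  8.79348931e-02,  1.37220536e+00, -9.54756552e-06,
        1.68362340e+00, -1.03095070e-01]), 'qvel': array([ 0.0013284 , -0.00026482, -0.00099988,  0.00076226,  0.00143464,
       -0.00053227]), 'joint_efforts': array([ 1.28542815e-03, -3.40182602e+01, -3.02423716e+01,  7.18220207e-02,
        3.29729996e-02, -1.13141955e-04]), 'tool_pos': array([5.49474086e-01, 6.03521772e-05, 2.12339974e-01]), 'tcp_rot': array([-2.22023246e+00, -2.22027501e+00,  2.16084730e-03]), 'contact_force': array([ 0.69032653, -0.54614341,  0.33303068]), 'moment': array([-0.03182235,  0.02362295,  0.04763733]), 'gripper_width': 0.9973128551886393} 0.008
scene {'K': array([[488.40404379,   0.        , 275.52895894],
       [  0.        , 488.40404379, 207.48571607],
       [  0.        ,   0.        ,   1.        ]]), 'rvec': array([ 1.07740311,  2.25269103, -1.181554  ]), 'tvec': array([ 0.33959284, -0.19168205,  1.4814873 ])}
side {'K': array([[471.58265341,   0.        , 271.92215866],
       [  0.        , 471.58265341, 213.42530834],
       [  0.        ,   0.        ,   1.        ]]), 'rvec': array([ 0.82439348, -2.39528936,  1.3001873 ]), 'tvec': array([0.4974397 , 0.27165013, 0.83874615])}
wrist {'K': array([[300.03849274,   0.        , 277.70517404],
       [  0.        , 300.03849274, 204.28038537],
       [  0.        ,   0.        ,   1.        ]]), 'mount': array([[-5.00889411e-04, -9.59798644e-01, -2.80688996e-01,
         8.21785289e-02],
       [ 9.99999869e-01, -5.10203248e-04, -3.98909806e-05,
         8.67104270e-05],
       [-1.04921128e-04, -2.80688979e-01,  9.59798774e-01,
        -1.70338233e-01],
       [ 0.00000000e+00,  0.00000000e+00,  0.00000000e+00,
         1.00000000e+00]])}
```

View pics/scene0.png

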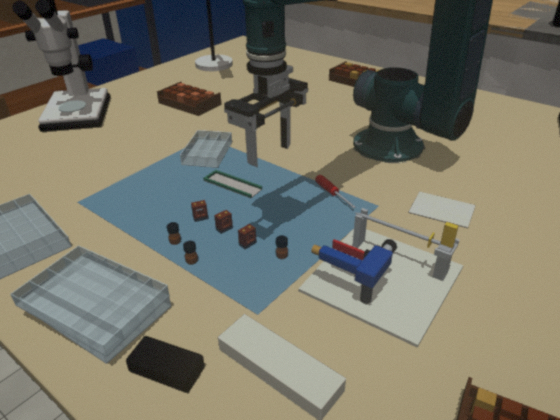

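View pics/side0.png

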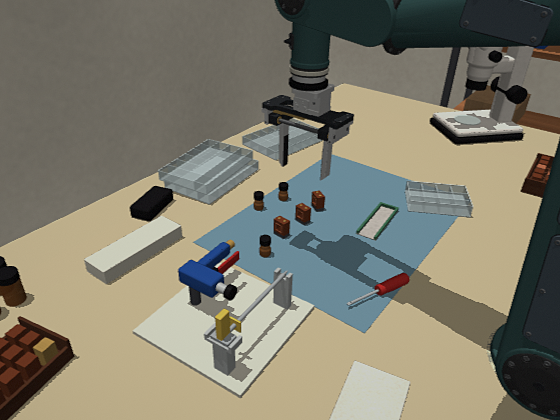

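View pics/wrist0.png

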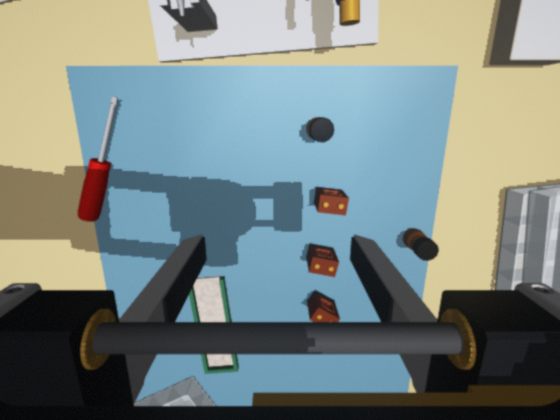

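```bash
cat > h.py <<'E'
import numpy as np, cv2
from scipy.spatial.transform import Rotation as R
from plant import arm
def tool():
    s=arm.sense(); return np.array(s["tool_pos"]), R.from_rotvec(s["tcp_rot"]).as_matrix()
def grab(n,save=None):
    p,Rt=tool(); d=arm.get_image(n); im=d["img"][:,:,::-1].copy()
    if n=="wrist":
        M=d["mount"]; Rc=Rt@M[:3,:3]; c=Rt@M[:3,3]+p
    else:
        Rw=R.from_rotvec(d["rvec"]).as_matrix(); Rc=Rw.T; c=-Rc@np.array(d["tvec"])
    if save: cv2.imwrite("pics/"+save,im)
    return dict(im=im,K=d["K"],R=Rc,c=c)
def ray(v,px):
    px=np.atleast_2d(px).astype(float)
    q=np.c_[px,np.ones(len(px))]@np.linalg.inv(v["K"]).T
    return q@v["R"].T
def onz(v,px,z):
    d=ray(v,px); t=(z-v["c"][2])/d[:,2]; return v["c"]+t[:,None]*d
def proj(v,P):
    q=(np.atleast_2d(P)-v["c"])@v["R"]; q=q@v["K"].T; return q[:,:2]/q[:,2:]
def tri(vs,pxs):
    A=np.zeros((3,3));b=np.zeros(3)
    for v,p in zip(vs,pxs):
        d=ray(v,p)[0]; d/=np.linalg.norm(d); M=np.eye(3)-np.outer(d,d); A+=M;b+=M@v["c"]
    return np.linalg.solve(A,b)
def crop(v,x0,y0,x1,y1,k,name):
    cv2.imwrite("pics/"+name,cv2.resize(v["im"][y0:y1,x0:x1],None,fx=k,fy=k,interpolation=cv2.INTER_CUBIC))
def tt():
    s=arm.sense(); p,Rt=tool(); print("t",round(s["time_s"],2),"pos",np.round(p*1000,1),"toolx",np.round(Rt[:,0],3),"toolz",np.round(Rt[:,2],3),"F",np.round(s["contact_force"],1),"w",round(s["gripper_width"],3),"q",np.round(s["joint_positions"],2))
E
python3 - <<'E'
from h import *
v=grab("wrist"); crop(v,170,170,450,390,2.8,"w0c.png")
s=grab("scene"); crop(s,150,150,300,270,5,"s0c.png"); crop(s,290,170,480,330,4,"s0d.png")
print(v["c"],s["c"])
E
```

```text
[0.5499722  0.082178   0.38293267] [1.22687421 0.58862216 0.70368571]
```

View pics/w0c.png

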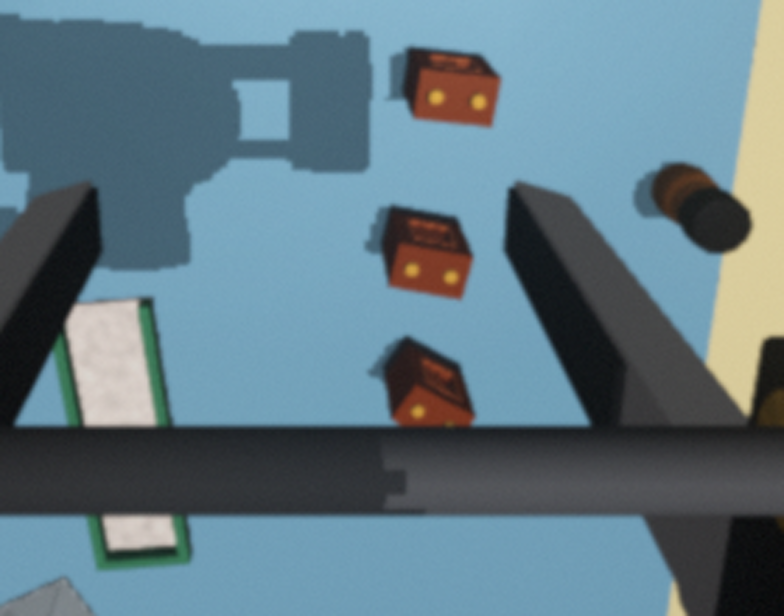

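View pics/s0c.png

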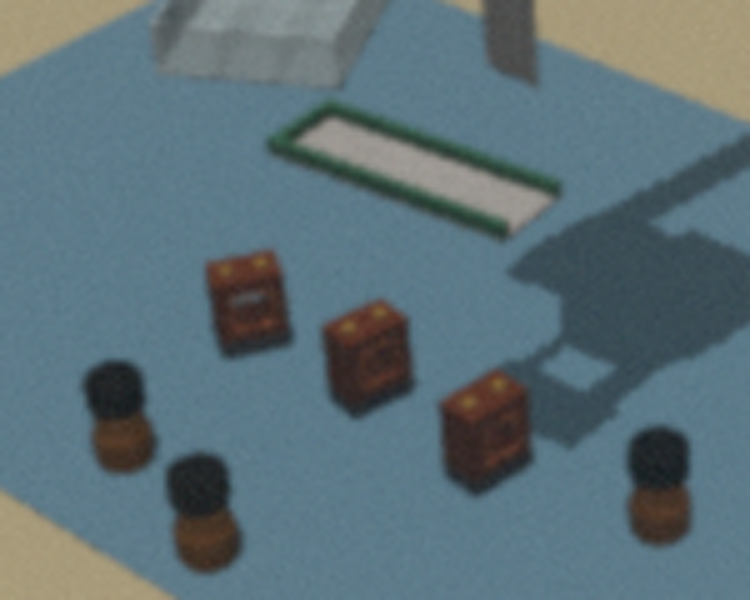

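View pics/s0d.png

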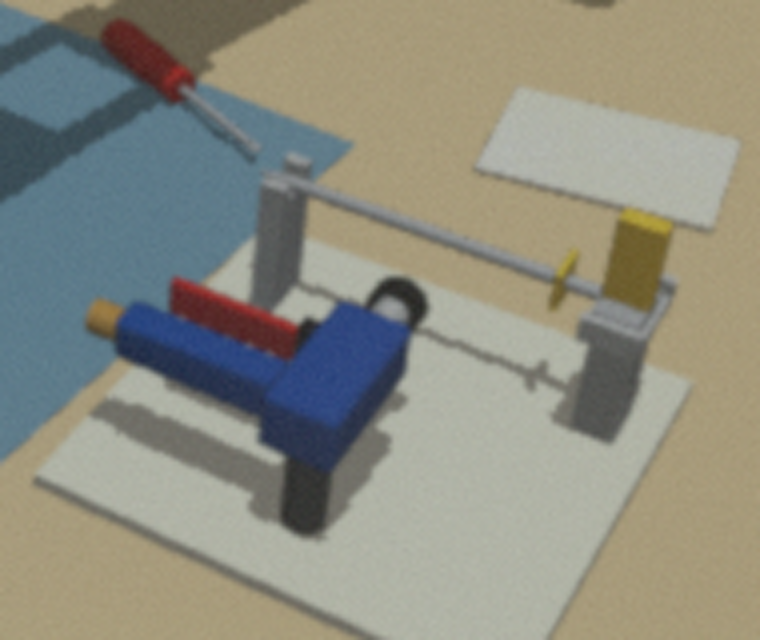

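Call:
move_arm --pt "-50 0 0 0" --pt "-50 0 0 0" --pt "0 0 0 0"

```text
time_s: 0.55
tool_pos: [0.5501, -0.1007, 0.212]
tcp_rot: [-2.214, -2.227, 0.001]
contact_force: [0.2, -0.4, -0.5]
gripper_width: 1.0
```

```bash
cat > ct.py <<'E'
from h import *
def cts(v,z=0.044,dbg=None):
    hsv=cv2.cvtColor(v["im"],cv2.COLOR_BGR2HSV)
    m=((hsv[...,0]<14)|(hsv[...,0]>170))&(hsv[...,1]>120)&(hsv[...,2]>90)
    y=(hsv[...,0]>=14)&(hsv[...,0]<32)&(hsv[...,1]>110)&(hsv[...,2]>120)
    m=(m|y).astype(np.uint8)
    m=cv2.morphologyEx(m,cv2.MORPH_OPEN,np.ones((5,5),np.uint8))
    cs,_=cv2.findContours(m,cv2.RETR_EXTERNAL,cv2.CHAIN_APPROX_NONE)
    out=[]
    for c in cs:
        if cv2.contourArea(c)<200: continue
        P=onz(v,c[:,0],z)[:,:2]*1000
        r=cv2.minAreaRect(P.astype(np.float32)); b=cv2.boxPoints(r)
        e1=b[1]-b[0]; e2=b[2]-b[1]
        L,S=(e1,e2) if np.linalg.norm(e1)>np.linalg.norm(e2) else (e2,e1)
        if np.linalg.norm(L)>60: continue
        px=c[:,0].mean(0)
        a=np.degrees(np.arctan2(L[1],L[0])); a=(a+90)%180-90
        out.append((r[0],np.linalg.norm(L),np.linalg.norm(S),a,px))
        print("centre",np.round(r[0],1),"size",np.round([np.linalg.norm(L),np.linalg.norm(S)],1),"long-axis deg",round(a,1),"px",px.round())
    if dbg: cv2.imwrite("pics/"+dbg,m*255)
    return out
E
python3 - <<'E'
from ct import *
tt(); v=grab("wrist","w1.png"); cts(v,dbg="m1.png")
E
```

```text
t 0.55 pos [ 550.1 -100.7  212. ] toolx [-0.006  1.     0.   ] toolz [-0.001  0.    -1.   ] F [ 0.2 -0.4 -0.5] w 1.0 q [-0.28  0.11  1.35  0.    1.68 -0.29]
centre [ 611.1 -173.1] size [32.6 20.7] long-axis deg -31.1 px [327. 248.]
centre [606.6 -94.5] size [32.7 24.5] long-axis deg -11.2 px [326. 186.]
centre [613.3 -17.2] size [32.8 19.7] long-axis deg -6.4 px [337. 115.]
```

View pics/w1.png

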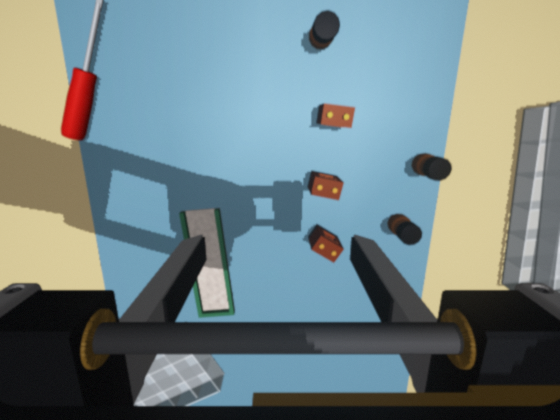

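View pics/m1.png

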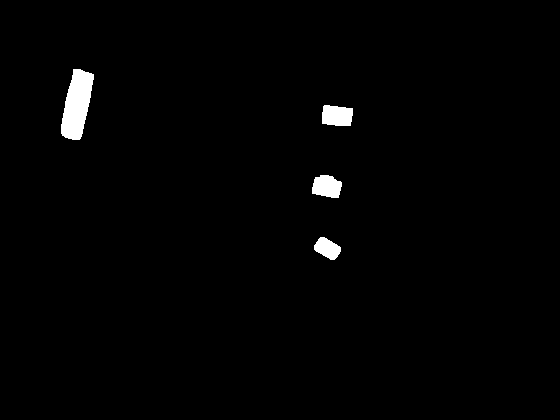

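```bash
cat > chan.py <<'E'
from h import *
def chan(v,name=None):
    hsv=cv2.cvtColor(v["im"],cv2.COLOR_BGR2HSV)
    g=((hsv[...,0]>50)&(hsv[...,0]<88)&(hsv[...,1]>110)&(hsv[...,2]>30)).astype(np.uint8)
    n,l,st,_=cv2.connectedComponentsWithStats(g)
    keep=np.isin(l,[i for i in range(1,n) if st[i,4]>25])
    ys,xs=np.nonzero(keep); 
    px=np.c_[xs,ys]; print("green px",len(px),px.min(0),px.max(0))
    P=onz(v,px,0.011)[:,:2]*1000
    r=cv2.minAreaRect(P.astype(np.float32)); print("outer rect z=11",np.round(r[0],1),np.round(r[1],1),r[2]); print(np.round(cv2.boxPoints(r),1))
    if name: cv2.imwrite("pics/"+name,keep.astype(np.uint8)*255)
E
python3 - <<'E'
from chan import *
v=grab("wrist"); chan(v,"g1.png"); crop(v,160,190,260,330,5,"w1ch.png")
s=grab("scene","s1.png"); chan(s,"g1s.png")
E
```

```text
green px 662 [180 212] [233 318]
outer rect z=11 [ 454.3 -216.2] [ 52.1 158.5] 5.342613220214844
[[ 421.  -139.7]
 [ 435.8 -297.6]
 [ 487.7 -292.7]
 [ 472.9 -134.9]]Traceback (most recent call last):
  File "<stdin>", line 3, in <module>
  File "chan.py", line 8, in chan
    px=np.c_[xs,ys]; print("green px",len(px),px.min(0),px.max(0))
                                              ~~~~~~^^^
    return umr_minimum(a, axis, None, out, keepdims, initial, where)
ValueError: zero-size array to reduction operation minimum which has no identity
```

View pics/w1ch.png

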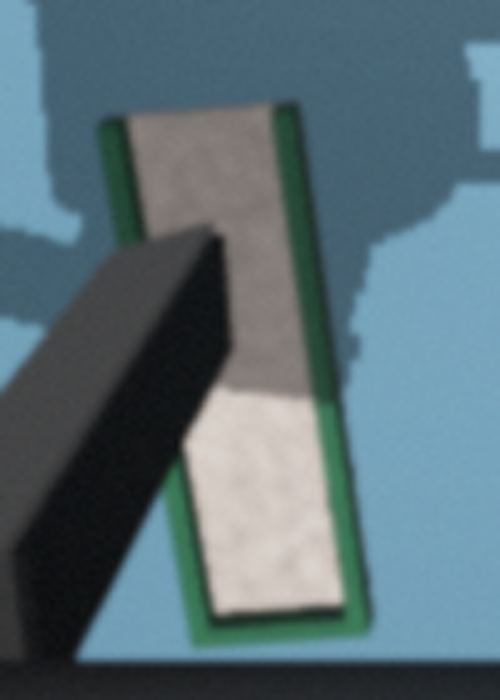

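View pics/g1.png

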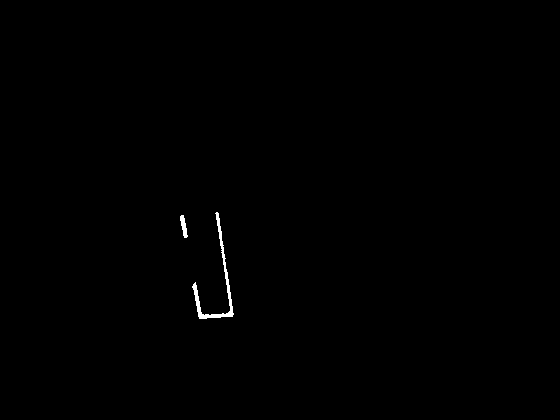

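```bash
python3 - <<'E'
from h import *
v=grab("wrist")
for n,px,z in [("vialA cap",(326,25),.048),("vialB cap",(438,168),.048),("vialC cap",(408,233),.048),("drv handle end",(72,137),.01),("drv handle top",(85,70),.01),("drv tip",(98,2),.01),("box corner",(222,378),.0),("box",(180,352),.02),("box",(205,352),.02)]:
    print(n,np.round(onz(v,px,z)[0]*1000))
s=grab("scene")
for px in [(183,163),(222,167),(231,137),(196,133)]: print("box s",np.round(onz(s,px,0)[0]*1000),np.round(onz(s,px,.03)[0]*1000))
E
```

```text
vialA cap [596.  75.  48.]
vialB cap [730. -67.  48.]
vialC cap [ 707. -145.   48.]
drv handle end [300. -39.  10.]
drv handle top [328.  36.  10.]
drv tip [353. 104.  10.]
box corner [ 465. -414.    0.]
box [ 410. -346.   20.]
box [ 446. -346.   20.]
box s [ 457. -410.    0.] [ 490. -368.   30.]
box s [ 404. -304.    0.] [ 439. -266.   30.]
box s [ 253. -413.    0.] [ 295. -371.   30.]
box s [ 301. -523.    0.] [ 341. -476.   30.]
```

Call:
move_arm --pt "42 31 0 0" --pt "42 31 0 0" --pt "0 0 50 3.2" --pt "0 0 50 3.2" --pt "0 0 0 0" --grip 90

```text
time_s: 1.3
tool_pos: [0.6143, -0.0024, 0.1147]
tcp_rot: [2.32, 2.112, 0.014]
contact_force: [-2.0, 0.0, -0.7]
gripper_width: 0.649
```

```bash
cat >> h.py <<'E'
def go(x,y,z,a=None):
    """remaining shift in tool axes mm to world target(mm); a = desired world angle(deg) of tool y"""
    p,Rt=tool(); d=Rt.T@(np.array([x,y,z])-p*1000); ty=np.degrees(np.arctan2(Rt[1,1],Rt[0,1]))
    s=arm.sense(); print("shift",np.round(d,1),"tooly deg",round(ty,2),"spin",None if a is None else round(-(a-ty),2),"pos",np.round(p*1000,1),"tz",np.round(Rt[:,2],3),"w",round(s["gripper_width"],3),"F",np.round(s["contact_force"],1),"t",round(s["time_s"],1))
E
python3 -c "
from h import *
go(613.3,-17.2,21,-6.4)"
```

```text
shift [-15.2  -0.4  93.6] tooly deg -5.4 spin 1.0 pos [614.3  -2.4 114.7] tz [ 0.009  0.003 -1.   ] w 0.649 F [-2.   0.  -0.7] t 1.3
```

Call:
move_arm --pt "0 0 0 0" --pt "0 0 0 0"

```text
time_s: 1.5
tool_pos: [0.6148, -0.0007, 0.1174]
tcp_rot: [2.315, 2.116, 0.016]
contact_force: [-0.2, -0.0, -0.1]
gripper_width: 0.651
```

```bash
python3 -c "
from h import *
go(613.3,-17.2,21,-6.4)"
```

```text
shift [-16.9  -1.1  96.4] tooly deg -5.14 spin 1.26 pos [614.8  -0.7 117.4] tz [ 0.011  0.003 -1.   ] w 0.651 F [-0.2 -0.  -0.1] t 1.5
```

Call:
move_arm --pt "-8 -0.5 15 0.6" --pt "-9 -0.6 20 0.6" --pt "0 0 20 0" --pt "0 0 15 0" --pt "0 0 8 0" --pt "0 0 0 0"

```text
time_s: 2.1
tool_pos: [0.6203, -0.0226, 0.0478]
tcp_rot: [2.327, 2.076, 0.037]
contact_force: [-0.8, -1.0, 0.3]
gripper_width: 0.65
```

```bash
python3 -c "
from h import *
go(613.3,-17.2,21,-6.4)"
```

```text
shift [ 4.5 -8.5 26.6] tooly deg -6.52 spin -0.12 pos [620.3 -22.6  47.8] tz [ 0.033 -0.001 -0.999] w 0.65 F [-0.8 -1.   0.3] t 2.1
```

Call:
move_arm --pt "2 -4 4 0" --pt "2 -4 4 0" --pt "0 0 4 0" --pt "0 0 0 0" --pt "0 0 0 0"

```text
time_s: 2.6
tool_pos: [0.6144, -0.0172, 0.0376]
tcp_rot: [2.323, 2.074, 0.042]
contact_force: [-0.3, -0.1, -0.2]
gripper_width: 0.644
```

```bash
python3 -c "
from h import *
go(613.3,-17.2,21,-6.4)"
```

```text
shift [-0.1 -1.7 16.6] tooly deg -6.49 spin -0.09 pos [614.4 -17.2  37.6] tz [ 0.038 -0.002 -0.999] w 0.644 F [-0.3 -0.1 -0.2] t 2.6
```

Call:
move_arm --pt "0 -1 6 0" --pt "0 0 6 0" --pt "0 0 4 0" --pt "0 0 0 0"

```text
time_s: 3.0
tool_pos: [0.6143, -0.0171, 0.0206]
tcp_rot: [2.323, 2.074, 0.043]
contact_force: [0.2, -0.1, 0.4]
gripper_width: 0.646
```

Call:
move_arm --pt "0 0 0 0" --pt "0 0 0 0" --pt "0 0 0 0" --pt "0 0 0 0" --pt "0 0 0 0" --grip 255

```text
time_s: 3.5
tool_pos: [0.6144, -0.0172, 0.0207]
tcp_rot: [2.323, 2.074, 0.043]
contact_force: [-0.2, 0.4, -0.8]
gripper_width: 0.364
```

```bash
python3 -c "
from h import *
go(613.3,-17.2,21,-6.4)"
```

```text
shift [-0.1 -1.1 -0.3] tooly deg -6.49 spin -0.09 pos [614.4 -17.2  20.7] tz [ 0.039 -0.002 -0.999] w 0.364 F [-0.2  0.4 -0.8] t 3.5
```

Call:
move_arm --pt "0 0 -10 0" --pt "0 0 -25 0" --pt "0 0 -25 0" --pt "0 0 -20 0" --pt "0 0 -8 0" --pt "0 0 0 0" --pt "0 0 0 0"

```text
time_s: 4.2
tool_pos: [0.6104, -0.017, 0.1137]
tcp_rot: [2.323, 2.074, 0.043]
contact_force: [-0.1, 0.3, -1.0]
gripper_width: 0.365
```

```bash
cat >> h.py <<'E'
C0=np.array([454.3,-216.2]); CX=np.array([0.0933,-0.9956]); CY=np.array([0.9956,0.0933])
def chx(x,y=0): return C0+x*CX+y*CY
E
python3 -c "
from h import *
print(chx(-10)); go(*chx(-10),24,5.35)"
```

```text
[ 453.367 -206.244]
shift [-206.  -138.    83.9] tooly deg -6.49 spin -11.84 pos [610.4 -17.  113.7] tz [ 0.039 -0.002 -0.999] w 0.365 F [-0.1  0.3 -1. ] t 4.2
```

Call:
move_arm --pt "-10 -7 0 0" --pt "-25 -17 0 0" --pt "-35 -23 0 0" --pt "-35 -23 0 0" --pt "-35 -23 0 0" --pt "-30 -20 0 0" --pt "-18 -12 0 0" --pt "-8 -5 0 0" --pt "0 0 0 0" --pt "0 0 0 0"

```text
time_s: 5.2
tool_pos: [0.4432, -0.2028, 0.0953]
tcp_rot: [2.337, 2.087, 0.025]
contact_force: [0.5, -0.5, -1.3]
gripper_width: 0.362
```

```bash
python3 -c "
from h import *
print(chx(-10)); go(*chx(-10),24,5.35)"
```

```text
[ 453.367 -206.244]
shift [-2.7  9.3 71.5] tooly deg -6.47 spin -11.82 pos [ 443.2 -202.8   95.3] tz [ 0.017  0.005 -1.   ] w 0.362 F [ 0.5 -0.5 -1.3] t 5.2
```

Call:
move_arm --pt "0 4 0 -3" --pt "0 4 5 -3" --pt "0 0 10 -3" --pt "0 0 10 -2.8" --pt "0 0 5 0" --pt "0 0 0 0"

```text
time_s: 5.8
tool_pos: [0.4564, -0.1976, 0.0637]
tcp_rot: [2.09, 2.334, 0.028]
contact_force: [-0.3, -0.3, -0.6]
gripper_width: 0.364
```

```bash
python3 -c "
from h import *
print(chx(-10)); go(*chx(-10),24,5.35)
v=grab('wrist','w2.png')"
```

```text
[ 453.367 -206.244]
shift [-8.5 -4.7 39.6] tooly deg 6.29 spin 0.94 pos [ 456.4 -197.6   63.7] tz [ 0.018  0.007 -1.   ] w 0.364 F [-0.3 -0.3 -0.6] t 5.8
```

View pics/w2.png

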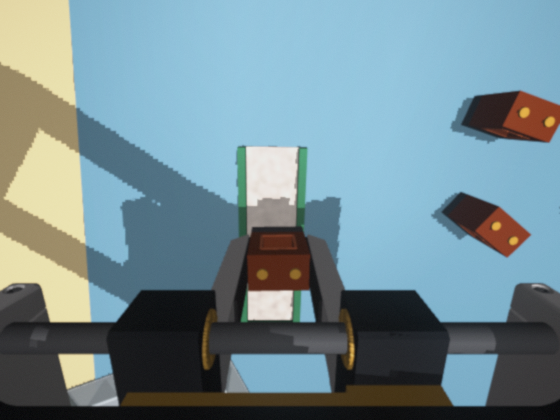

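Call:
move_arm --pt "-4 -2 4 0.4" --pt "-4 -2 6 0.5" --pt "0 0 8 0" --pt "0 0 4 0" --pt "0 0 0 0" --pt "0 0 0 0"

```text
time_s: 6.45
tool_pos: [0.4544, -0.2069, 0.0411]
tcp_rot: [2.11, 2.312, 0.029]
contact_force: [-0.5, -0.1, 0.1]
gripper_width: 0.361
```

```bash
python3 -c "
from h import *
print(chx(-10)); go(*chx(-10),24.5,5.35)"
```

```text
[ 453.367 -206.244]
shift [ 0.7 -1.3 16.6] tooly deg 5.23 spin -0.12 pos [ 454.4 -206.9   41.1] tz [ 0.02   0.006 -1.   ] w 0.361 F [-0.5 -0.1  0.1] t 6.5
```

Call:
move_arm --pt "0 -1 6 0" --pt "0 0 6 0" --pt "0 0 4 0" --pt "0 0 0 0" --pt "0 0 0 0"

```text
time_s: 6.95
tool_pos: [0.4538, -0.2069, 0.0239]
tcp_rot: [2.11, 2.312, 0.029]
contact_force: [-0.1, -0.3, -0.1]
gripper_width: 0.365
```

```bash
python3 -c "
from h import *
print(chx(-10)); go(*chx(-10),24.5,5.35)"
```

```text
[ 453.367 -206.244]
shift [ 0.7 -0.4 -0.6] tooly deg 5.23 spin -0.12 pos [ 453.8 -206.9   23.9] tz [ 0.021  0.006 -1.   ] w 0.365 F [-0.1 -0.3 -0.1] t 7.0
```

Call:
move_arm --pt "0 0 0 0" --pt "0 0 0 0" --pt "0 0 -5 0" --pt "0 0 -20 0" --pt "0 0 -30 0" --pt "0 0 -30 0" --pt "0 0 -15 0" --pt "0 0 0 0" --grip 90

```text
time_s: 7.75
tool_pos: [0.4521, -0.2077, 0.1301]
tcp_rot: [2.109, 2.311, 0.03]
contact_force: [0.5, -0.5, -0.1]
gripper_width: 0.649
```

```bash
python3 -c "
from ct import *
tt();v=grab('wrist','w3.png');cts(v)
go(606.6,-94.5,21,-11.2);go(611,-173,21,-31)"
```

```text
t 7.75 pos [ 452.1 -207.7  130.1] toolx [-0.091  0.996  0.003] toolz [ 0.022  0.005 -1.   ] F [ 0.5 -0.5 -0.1] w 0.649 q [-0.56 -0.01  1.64  0.02  1.5  -0.65]
centre [ 609.9 -175.3] size [33.1 21.4] long-axis deg -30.1 px [455. 192.]
centre [605.8 -99.1] size [33.  21.3] long-axis deg -11.2 px [473. 101.]
shift [ 97.8 162.2 111.9] tooly deg 5.25 spin 16.45 pos [ 451.7 -207.4  129. ] tz [ 0.021  0.006 -1.   ] w 0.649 F [ 0.6 -0.2  0.2] t 7.8
shift [ 19.3 159.4 111.6] tooly deg 5.25 spin 36.25 pos [ 451.7 -207.4  129. ] tz [ 0.021  0.006 -1.   ] w 0.649 F [ 0.6 -0.2  0.2] t 7.8
```

View pics/w3.png

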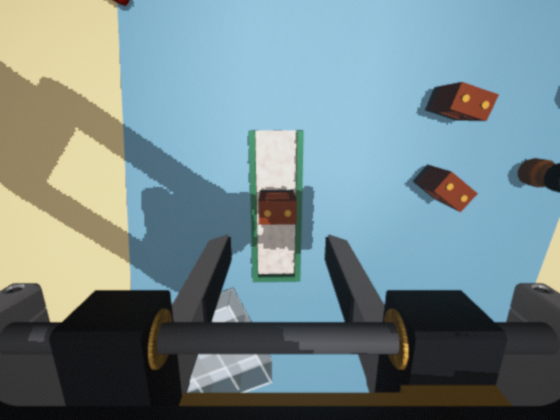

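Call:
move_arm --pt "1 10 0 0" --pt "3 25 0 0" --pt "4 35 0 0" --pt "4 35 0 0" --pt "4 30 0 0" --pt "2 12 0 0" --pt "0 5 0 0" --pt "0 0 0 0" --pt "0 0 0 0"

```text
time_s: 8.7
tool_pos: [0.6048, -0.1704, 0.1172]
tcp_rot: [-2.114, -2.314, -0.02]
contact_force: [-0.1, 0.3, 0.1]
gripper_width: 0.644
```

Call:
move_arm --pt "0 0 0 4" --pt "0 0 10 6" --pt "0 0 15 7" --pt "0 0 15 7" --pt "0 0 10 6" --pt "0 0 0 4" --pt "0 0 0 0" --pt "0 0 0 0"

```text
time_s: 9.5
tool_pos: [0.5981, -0.1723, 0.0654]
tcp_rot: [-2.717, -1.553, -0.011]
contact_force: [1.0, -0.6, -0.6]
gripper_width: 0.647
```

```bash
python3 -c "
from ct import *
v=grab('wrist','w4.png');cts(v)
go(610.5,-174,21,-30.5)"
```

```text
centre [ 613.1 -171.4] size [31.9 13.8] long-axis deg -30.4 px [297. 228.]
centre [607.6 -98.7] size [33.6 20.9] long-axis deg -11.5 px [232. 140.]
shift [ 4.3 11.7 44.6] tooly deg -30.51 spin -0.01 pos [ 598.2 -172.4   65.6] tz [ 0.     0.014 -1.   ] w 0.647 F [ 0.1  0.2 -1.1] t 9.6
```

View pics/w4.png

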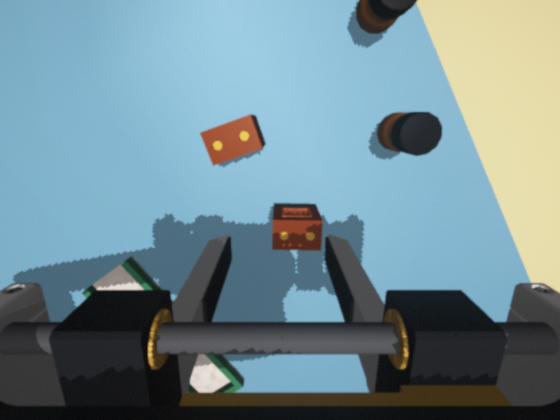

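Call:
move_arm --pt "2 5 0 0" --pt "2 5 4 0" --pt "0 1 8 0" --pt "0 0 8 0" --pt "0 0 4 0" --pt "0 0 0 0"

```text
time_s: 10.15
tool_pos: [0.6111, -0.1747, 0.0401]
tcp_rot: [-2.717, -1.556, -0.013]
contact_force: [-0.5, 0.4, -0.2]
gripper_width: 0.647
```

```bash
python3 -c "
from h import *
go(610.5,-174,21,-30.5)"
```

```text
shift [-0.  -0.8 19.1] tooly deg -30.4 spin 0.1 pos [ 611.1 -174.7   40.1] tz [ 0.002  0.014 -1.   ] w 0.647 F [-0.5  0.4 -0.2] t 10.2
```

Call:
move_arm --pt "0 0 7 0" --pt "0 0 7 0" --pt "0 0 5 0" --pt "0 0 0 0"

```text
time_s: 10.55
tool_pos: [0.6106, -0.1741, 0.0188]
tcp_rot: [-2.716, -1.556, -0.012]
contact_force: [-0.2, -0.1, 0.2]
gripper_width: 0.643
```

Call:
move_arm --pt "0 0 0 0" --pt "0 0 0 0" --pt "0 0 0 0" --pt "0 0 0 0" --pt "0 0 -8 0" --pt "0 0 -20 0" --pt "0 0 -25 0" --pt "0 0 -12 0" --pt "0 0 0 0" --grip 255

```text
time_s: 11.45
tool_pos: [0.6106, -0.1751, 0.0876]
tcp_rot: [-2.716, -1.556, -0.012]
contact_force: [-0.1, -0.4, -0.7]
gripper_width: 0.362
```

```bash
python3 -c "
from h import *
go(*chx(-36),24.5,5.35)"
```

```text
shift [ -86.1 -134.6   62.9] tooly deg -30.39 spin -35.74 pos [ 610.6 -175.1   87.6] tz [ 0.001  0.014 -1.   ] w 0.362 F [-0.1 -0.4 -0.7] t 11.4
```

Call:
move_arm --pt "0 0 0 -4" --pt "0 0 0 -7" --pt "0 0 0 -8" --pt "0 0 0 -7" --pt "0 0 0 -6" --pt "0 0 0 -3" --pt "0 0 0 0" --pt "0 0 0 0"

```text
time_s: 12.25
tool_pos: [0.6076, -0.1739, 0.0809]
tcp_rot: [-2.091, -2.322, -0.012]
contact_force: [-0.8, -0.1, -0.2]
gripper_width: 0.364
```

```bash
python3 -c "
from h import *
go(*chx(-36),22.5,5.35)"
```

```text
shift [   8.8 -156.1   59.5] tooly deg 5.99 spin 0.64 pos [ 607.6 -173.9   80.9] tz [-0.007  0.017 -1.   ] w 0.364 F [-0.8 -0.1 -0.2] t 12.2
```

Call:
move_arm --pt "0 -10 0 0" --pt "2 -25 0 0" --pt "2 -35 0 0" --pt "2 -35 0 0" --pt "2 -27 0 0" --pt "0 -12 0 0.6" --pt "0 -5 0 0" --pt "0 0 0 0" --pt "0 0 0 0"

```text
time_s: 13.15
tool_pos: [0.4508, -0.1811, 0.0801]
tcp_rot: [-2.11, -2.304, -0.011]
contact_force: [0.5, -0.4, -0.1]
gripper_width: 0.362
```

```bash
python3 -c "
from h import *
go(*chx(-36),22.5,5.35)"
```

```text
shift [-0.3  0.6 57.6] tooly deg 5.05 spin -0.3 pos [ 450.8 -181.1   80.1] tz [-0.008  0.017 -1.   ] w 0.362 F [ 0.5 -0.4 -0.1] t 13.2
```

Call:
move_arm --pt "0 0.5 5 -0.2" --pt "0 0 10 0" --pt "0 0 10 0" --pt "0 0 10 0" --pt "0 0 5 0" --pt "0 0 0 0" --pt "0 0 0 0"

```text
time_s: 13.85
tool_pos: [0.4527, -0.1796, 0.0344]
tcp_rot: [-2.101, -2.308, -0.011]
contact_force: [-0.4, 0.0, -1.3]
gripper_width: 0.361
```

```bash
python3 -c "
from h import *
go(*chx(-36),22.5,5.35)"
```

```text
shift [-0.8 -1.8 11.9] tooly deg 5.38 spin 0.03 pos [ 452.7 -179.6   34.4] tz [-0.011  0.019 -1.   ] w 0.361 F [-0.4  0.  -1.3] t 13.8
```

Call:
move_arm --pt "-0.5 -1.5 3 0" --pt "0 0 4 0" --pt "0 0 3 0" --pt "0 0 1 0" --pt "0 0 0 0" --pt "0 0 0 0"

```text
time_s: 14.45
tool_pos: [0.4519, -0.1806, 0.0237]
tcp_rot: [-2.103, -2.31, -0.012]
contact_force: [0.8, -0.1, 0.3]
gripper_width: 0.361
```

```bash
python3 -c "
from h import *
go(*chx(-36),22.5,5.35)"
```

```text
shift [ 0.3 -0.9  1.2] tooly deg 5.37 spin 0.02 pos [ 451.9 -180.6   23.7] tz [-0.008  0.018 -1.   ] w 0.361 F [ 0.8 -0.1  0.3] t 14.4
```

Lower the last millimetre, release, rise and look.

Call:
move_arm --pt "0 -0.5 1 0" --pt "0 0 0 0"

```text
time_s: 14.65
tool_pos: [0.4515, -0.1808, 0.0229]
tcp_rot: [-2.103, -2.31, -0.012]
contact_force: [-0.3, 0.1, -0.5]
gripper_width: 0.361
```

Call:
move_arm --pt "0 0 0 0" --pt "0 0 0 0" --pt "0 0 -5 0" --pt "0 0 -20 0" --pt "0 0 -30 0" --pt "0 0 -30 0" --pt "0 0 -10 0" --pt "0 0 0 0" --pt "0 0 0 0" --grip 90

```text
time_s: 15.55
tool_pos: [0.4519, -0.1823, 0.1217]
tcp_rot: [-2.103, -2.31, -0.011]
contact_force: [-0.2, 0.5, -0.0]
gripper_width: 0.648
```

```bash
python3 -c "
from ct import *
v=grab('wrist','w5.png');cts(v)
go(606.7,-98.5,20,-11.3)"
```

```text
centre [605.7 -99.2] size [33.1 21.7] long-axis deg -11.2 px [477. 136.]
centre [321.2 -36.9] size [29.5 23.1] long-axis deg 68.6 px [121.  15.]
shift [ 66.9 162.8 101.4] tooly deg 5.37 spin 16.67 pos [ 451.7 -182.2  121.3] tz [-0.009  0.018 -1.   ] w 0.649 F [0.5 0.9 0. ] t 15.6
```

View pics/w5.png

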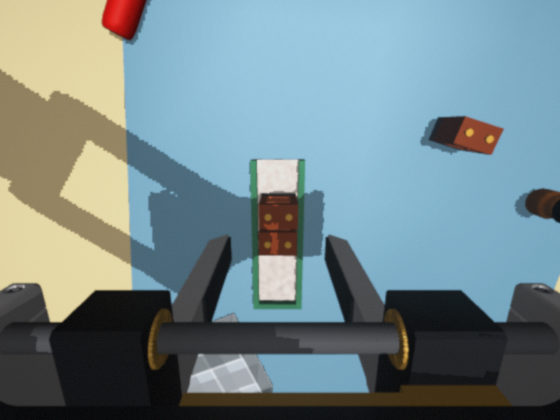

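Two transformers sit in the channel at (278,215) and (278,243); the third is at (480,135), in its place. Go for it.

Call:
move_arm --pt "4 10 0 0" --pt "10 25 0 0" --pt "14 35 0 0" --pt "14 35 0 0" --pt "12 30 0 0" --pt "6 15 0 0" --pt "3 6 0 0" --pt "0 0 0 0" --pt "0 0 0 0"

```text
time_s: 16.5
tool_pos: [0.6033, -0.0968, 0.1054]
tcp_rot: [-2.09, -2.292, 0.002]
contact_force: [-0.2, -0.1, -0.4]
gripper_width: 0.646
```

Call:
move_arm --pt "0 0 5 3" --pt "0 0 15 5" --pt "0 0 15 5" --pt "0 0 12 3" --pt "0 0 5 0" --pt "0 0 0 0" --pt "0 0 0 0"

```text
time_s: 17.2
tool_pos: [0.5968, -0.0995, 0.0529]
tcp_rot: [-2.405, -1.96, 0.013]
contact_force: [-0.2, -0.8, 1.4]
gripper_width: 0.647
```

```bash
python3 -c "
from ct import *
v=grab('wrist');cts(v)
go(606.7,-98.5,20,-11.3)"
```

```text
shift [ 2.4 10.5 32.7] tooly deg -11.61 spin -0.31 pos [596.9 -99.5  53.1] tz [-0.031  0.025 -0.999] w 0.647 F [-0.1 -0.8 -0.2] t 17.2
```

Call:
move_arm --pt "1 5 -1 -0.2" --pt "1 5 0 0" --pt "0 0 5 0" --pt "0 0 8 0" --pt "0 0 4 0" --pt "0 0 0 0"

```text
time_s: 17.85
tool_pos: [0.6092, -0.0995, 0.0376]
tcp_rot: [-2.403, -1.969, 0.009]
contact_force: [-0.1, -0.2, -0.2]
gripper_width: 0.646
```

```bash
python3 -c "
from ct import *
v=grab('wrist','w6.png')
go(606.7,-98.5,20,-11.3)"
```

```text
shift [ 0.1 -2.1 17.9] tooly deg -11.32 spin -0.02 pos [609.2 -99.5  37.8] tz [-0.027  0.024 -0.999] w 0.644 F [0.7 0.1 0.1] t 17.9
```

View pics/w6.png

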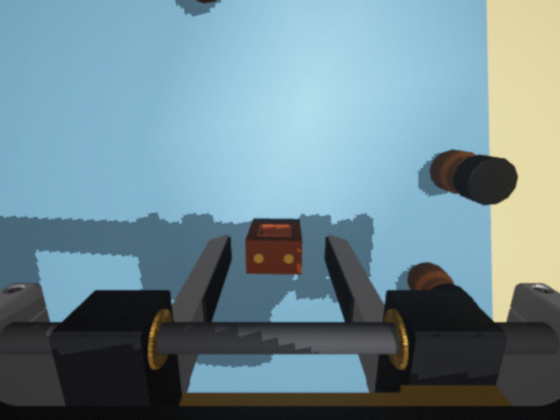

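Call:
move_arm --pt "0 -1 6 0" --pt "0 0 7 0" --pt "0 0 4 0" --pt "0 0 0 0"

```text
time_s: 18.3
tool_pos: [0.6072, -0.0987, 0.0191]
tcp_rot: [-2.402, -1.968, 0.009]
contact_force: [-0.2, -0.3, 0.2]
gripper_width: 0.647
```

Call:
move_arm --pt "0 0 0 0" --pt "0 0 0 0" --pt "0 0 0 0" --pt "0 0 0 0" --pt "0 0 -8 0" --pt "0 0 -20 0" --pt "0 0 -30 0" --pt "0 0 -12 0" --pt "0 0 0 0" --pt "0 0 0 0" --grip 255

```text
time_s: 19.3
tool_pos: [0.609, -0.1004, 0.0921]
tcp_rot: [-2.402, -1.968, 0.01]
contact_force: [-0.1, -0.3, -0.9]
gripper_width: 0.36
```

```bash
python3 -c "
from h import *
go(*chx(-62),23.5,5.35)"
```

```text
shift [ -85.8 -144.4   71.8] tooly deg -11.32 spin -16.67 pos [ 609.  -100.4   92.1] tz [-0.028  0.024 -0.999] w 0.36 F [-0.1 -0.3 -0.9] t 19.3
```

Call:
move_arm --pt "0 0 0 -2.5" --pt "0 0 0 -4" --pt "0 0 0 -4" --pt "0 0 0 -3.5" --pt "0 0 0 -2" --pt "0 0 0 0" --pt "0 0 0 0"

```text
time_s: 20.0
tool_pos: [0.6033, -0.0989, 0.0809]
tcp_rot: [-2.082, -2.282, 0.014]
contact_force: [1.7, 0.3, -1.0]
gripper_width: 0.361
```

```bash
python3 -c "
from h import *
go(*chx(-62),23,5.35)"
```

```text
shift [ -43.2 -156.7   63.2] tooly deg 5.3 spin -0.05 pos [603.3 -98.9  80.9] tz [-0.045  0.029 -0.999] w 0.361 F [ 1.7  0.3 -1. ] t 20.0
```

Call:
move_arm --pt "-3 -10 -5 0" --pt "-7 -25 -3 0" --pt "-9 -35 0 0" --pt "-9 -35 0 0" --pt "-8 -28 0 0" --pt "-3 -13 0 0" --pt "-2 -5 0 0" --pt "0 0 0 0" --pt "0 0 0 0"

```text
time_s: 20.9
tool_pos: [0.45, -0.1558, 0.0945]
tcp_rot: [-2.086, -2.28, 0.015]
contact_force: [0.3, 0.9, 0.1]
gripper_width: 0.357
```

```bash
python3 -c "
from h import *
go(*chx(-62),23,5.35)"
```

```text
shift [-0.8  1.7 71.5] tooly deg 5.14 spin -0.21 pos [ 450.  -155.8   94.5] tz [-0.045  0.028 -0.999] w 0.357 F [0.3 0.9 0.1] t 20.9
```

Call:
move_arm --pt "0 1 10 -0.2" --pt "0 0 18 0" --pt "0 0 12 0" --pt "0 0 5 0" --pt "0 0 0 0" --pt "0 0 0 0"

```text
time_s: 21.5
tool_pos: [0.4523, -0.1529, 0.0454]
tcp_rot: [-2.076, -2.288, 0.014]
contact_force: [0.6, -0.5, -0.5]
gripper_width: 0.361
```

```bash
python3 -c "
from h import *
go(*chx(-62),23,5.35)"
```

```text
shift [-2.  -3.  22.5] tooly deg 5.61 spin 0.26 pos [ 452.3 -152.9   45.4] tz [-0.045  0.029 -0.999] w 0.361 F [ 0.6 -0.5 -0.5] t 21.5
```

Call:
move_arm --pt "-1 -1.5 4 0.2" --pt "-1 -0.5 6 0" --pt "0 0 5 0" --pt "0 0 2 0" --pt "0 0 0 0" --pt "0 0 0 0"

```text
time_s: 22.1
tool_pos: [0.4507, -0.1554, 0.0285]
tcp_rot: [-2.082, -2.286, 0.012]
contact_force: [0.7, -0.8, -1.3]
gripper_width: 0.361
```

```bash
python3 -c "
from h import *
go(*chx(-62),23,5.35)"
```

```text
shift [ 0.9 -1.8  5.6] tooly deg 5.37 spin 0.02 pos [ 450.7 -155.4   28.5] tz [-0.042  0.027 -0.999] w 0.361 F [ 0.7 -0.8 -1.3] t 22.1
```

Call:
move_arm --pt "0.5 -1 2 0" --pt "0 0 2 0" --pt "0 0 1 0" --pt "0 0 0 0"

```text
time_s: 22.5
tool_pos: [0.4496, -0.1549, 0.0237]
tcp_rot: [-2.083, -2.287, 0.012]
contact_force: [-0.5, 0.3, -0.6]
gripper_width: 0.364
```

Call:
move_arm --pt "0 0 0 0" --pt "0 0 0 0" --pt "0 0 -5 0" --pt "0 0 -20 0" --pt "0 0 -30 0" --pt "0 0 -30 0" --pt "0 0 -10 0" --pt "0 0 0 0" --pt "0 0 0 0" --grip 90

```text
time_s: 23.4
tool_pos: [0.4534, -0.1574, 0.1224]
tcp_rot: [-2.083, -2.286, 0.012]
contact_force: [0.6, 1.4, 0.1]
gripper_width: 0.645
```

```bash
python3 -c "
from chan import *
tt();v=grab('wrist','w7.png');crop(v,220,140,340,320,3.3,'w7c.png'); chan(v)"
```

```text
t 23.4 pos [ 453.4 -157.4  122.4] toolx [-0.092  0.995  0.031] toolz [-0.041  0.027 -0.999] F [0.6 1.4 0.1] w 0.645 q [-0.46  0.    1.64  0.01  1.55 -0.55]
green px 1089 [251 187] [303 321]
outer rect z=11 [ 453.3 -211.8] [ 51.  149.5] 5.109168529510498
[[ 421.3 -139.6]
 [ 434.6 -288.5]
 [ 485.4 -284. ]
 [ 472.1 -135. ]]
```

View pics/w7c.png

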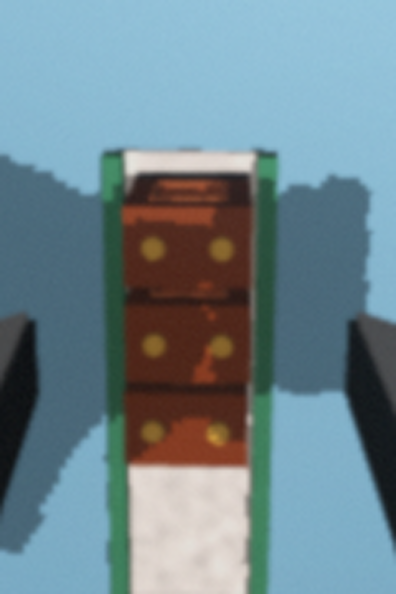

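```bash
python3 - <<'E'
from h import *
s=grab("scene","s2.png")
# plate corners from s0 (420x560): crop s0d origin (290,170) scale 4
f=lambda x,y:(290+x/4,170+y/4)
for n,p,z in [("plate right",f(692,383),.008),("plate bl",f(35,480),.008),("grip top",f(645,222),.137),("rod tip",f(272,180),.085),("sad1",f(640,300),.081)]:
    print(n,np.round(onz(s,p,z)[0]*1000))
E
```

```text
plate right [396. 395.   8.]
plate bl [666. 168.   8.]
grip top [455. 369. 137.]
rod tip [470. 178.  85.]
sad1 [441. 371.  81.]
```

View pics/s2.png

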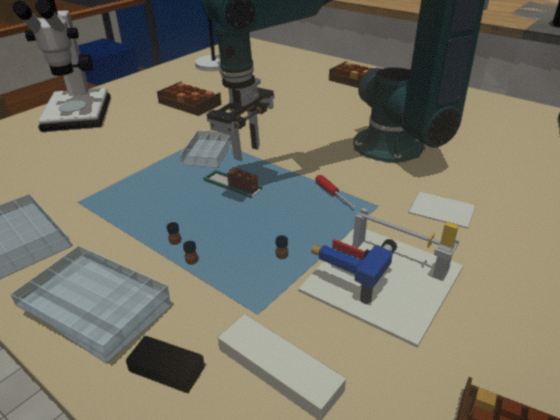

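Call:
move_arm --pt "10 1 -10 0" --pt "25 2 -20 0" --pt "35 3 -25 0" --pt "40 4 -25 0" --pt "40 4 -20 0" --pt "40 4 -8 0" --pt "40 4 0 0" --pt "40 4 0 0" --pt "40 4 0 0" --pt "20 2 0 0"

```text
time_s: 24.5
tool_pos: [0.4544, 0.1875, 0.2401]
tcp_rot: [-2.076, -2.266, 0.019]
contact_force: [0.4, -0.1, -0.7]
gripper_width: 0.649
```

```bash
python3 -c "
from h import *
go(460,230,230,4.5)"
```

```text
shift [41.4  9.9 11.3] tooly deg 5.09 spin 0.59 pos [454.4 187.5 240.1] tz [-0.059  0.037 -0.998] w 0.649 F [ 0.4 -0.1 -0.7] t 24.5
```

Call:
move_arm --pt "15 3 0 0" --pt "15 3 0 0" --pt "8 2 0 0" --pt "0 0 0 0" --pt "0 0 0 0"

```text
time_s: 25.0
tool_pos: [0.4551, 0.2327, 0.2394]
tcp_rot: [-2.063, -2.272, 0.027]
contact_force: [-0.1, 0.5, 1.4]
gripper_width: 0.65
```

```bash
python3 - <<'E'
from h import *
go(460,230,230,4.5)
v=grab("wrist","w8.png")
E
```

```text
shift [-3.5  5.2  9. ] tooly deg 5.58 spin 1.08 pos [455.1 232.7 239.4] tz [-0.066  0.036 -0.997] w 0.65 F [-0.1  0.5  1.4] t 25.0
```

View pics/w8.png

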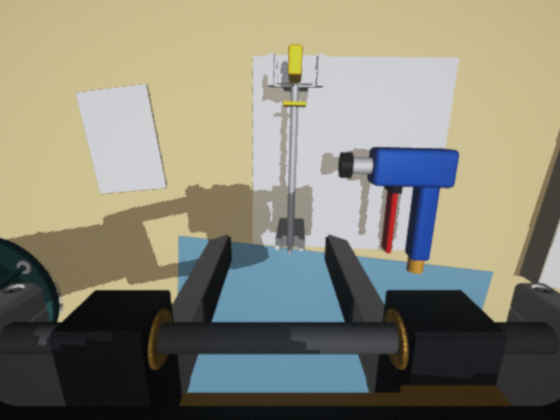

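```bash
cat > st.py <<'E'
from h import *
def comps(m,mn=20):
    n,l,st,c=cv2.connectedComponentsWithStats(m.astype(np.uint8)); return [(l==i,st[i],c[i]) for i in range(1,n) if st[i,4]>mn]
def meas(v):
    h=cv2.cvtColor(v["im"],cv2.COLOR_BGR2HSV)
    y=(h[...,0]>20)&(h[...,0]<34)&(h[...,1]>170)&(h[...,2]>90)
    for m,st,c in comps(y):
        ys,xs=np.nonzero(m); P=onz(v,np.c_[xs,ys],.137)[:,:2]*1000; r=cv2.minAreaRect(P.astype(np.float32)); print("yellow px",st,"z137:",np.round(r[0],1),np.round(r[1],1),round(r[2],1))
        P=onz(v,np.c_[xs,ys],.090)[:,:2]*1000; r=cv2.minAreaRect(P.astype(np.float32)); print("     z90:",np.round(r[0],1),np.round(r[1],1),round(r[2],1))
    red=((h[...,0]<8)|(h[...,0]>172))&(h[...,1]>150)&(h[...,2]>70)
    for m,st,c in comps(red,40):
        ys,xs=np.nonzero(m); P=onz(v,np.c_[xs,ys],.091)[:,:2]*1000; r=cv2.minAreaRect(P.astype(np.float32)); print("red px",st,"z91:",np.round(r[0],1),np.round(r[1],1),round(r[2],1))
    b=(h[...,0]>108)&(h[...,0]<125)&(h[...,1]>170)&(h[...,2]>60)
    for m,st,c in comps(b,100):
        ys,xs=np.nonzero(m); P=onz(v,np.c_[xs,ys],.093)[:,:2]*1000; print("blue px",st,"z93 bbox",np.round(P.min(0)),np.round(P.max(0)))
E
python3 - <<'E'
from st import *
v=grab("wrist"); meas(v)
for n,p,z in [("plate TL",(252,57),.008),("TR",(456,59),.008),("BL",(253,249),.008)]: print(n,np.round(onz(v,p,z)[0]*1000,1))
crop(v,230,30,480,280,3,"w8c.png")
E
```

```text
yellow px [289  45  13  30 363] z137: [450.7 365.4] [10.1 22.7] 6.0
     z90: [449.3 375.1] [11.8 26.6] 6.0
yellow px [284 102  21   3  59] z137: [453.6 330.7] [17.4  1.7] 5.2
     z90: [452.7 334.5] [20.4  1.9] 5.2
red px [385 193  13  60 363] z91: [571.9 219.4] [ 6.7 67.8] 4.3
blue px [ 374  149   84  110 4194] z93 bbox [543. 183.] [626. 303.]
plate TL [393.2 390.7   8. ]
TR [639.5 409.    8. ]
BL [414.  135.3   8. ]
```

View pics/w8c.png

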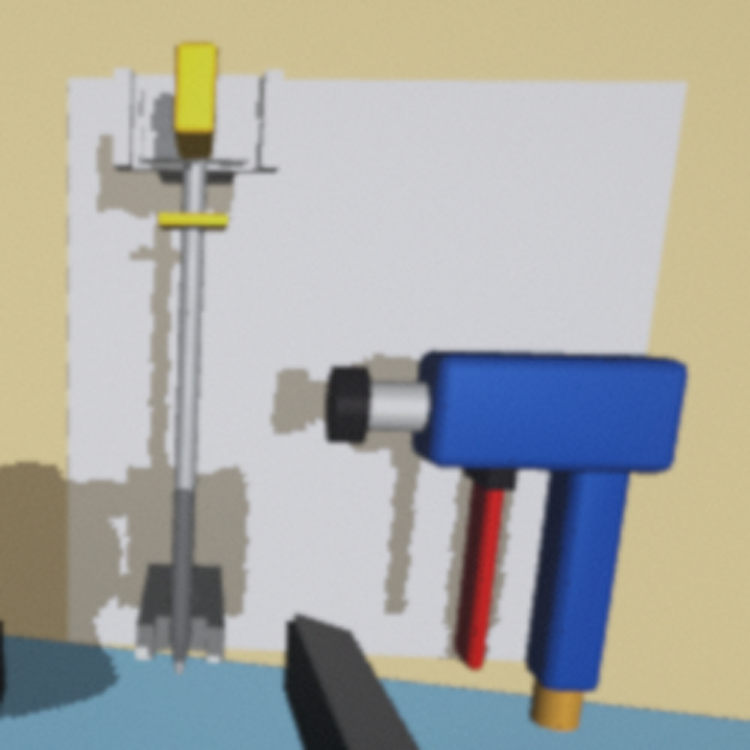

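```bash
python3 - <<'E'
from st import *
v=grab("wrist")
f=lambda x,y:(230+x/3,30+y/3)
for n,p,z in [("tip",f(179,670),.085),("rod top",f(194,175),.089),("rod mid",f(187,460),.089),("rod lo",f(182,610),.089),("collar",f(193,218),.097),
 ("s1 lip L",f(124,168),.089),("s1 lip R",f(268,168),.089),("far L lip",f(143,655),.091),("far R lip",f(214,657),.091),("gun body TL",f(428,355),.097),("trigger end",f(472,665),.091),("grip end L",f(533,680),.093),("grip end R",f(598,686),.093)]: print(n,np.round(onz(v,p,z)[0]*1000,1))
E
```

```text
tip [466.1 167.7  85. ]
rod top [452.2 348.5  89. ]
rod mid [460.3 251.3  89. ]
rod lo [464.6 193.9  89. ]
collar [453.5 334.1  97. ]
s1 lip L [428.4 348.7  89. ]
s1 lip R [476.7 352.9  89. ]
far L lip [451.7 174.7  91. ]
far R lip [478.7 177.2  91. ]
gun body TL [537.7 297.3  97. ]
trigger end [574.8 185.7  91. ]
grip end L [597.2 183.2  93. ]
grip end R [621.  183.8  93. ]
```

Call:
move_arm --pt "10 0 0 0.3" --pt "20 1 0 0.5" --pt "30 1 0 0.3" --pt "30 1 0 0" --pt "25 1 0 0" --pt "12 0 0 0" --pt "5 0 0 0" --pt "0 0 0 0" --pt "0 0 0 0" --grip 90

```text
time_s: 26.05
tool_pos: [0.4502, 0.3667, 0.2457]
tcp_rot: [-2.1, -2.24, 0.026]
contact_force: [-0.1, -0.9, -0.1]
gripper_width: 0.644
```

```bash
python3 - <<'E'
from h import *
go(450.6,366.3,114,4.5)
E
```

```text
shift [ -5.7   8.5 131.4] tooly deg 3.76 spin -0.74 pos [450.2 366.7 245.7] tz [-0.064  0.036 -0.997] w 0.644 F [-0.1 -0.9 -0.1] t 26.1
```

Call:
move_arm --pt "0 2 40 0" --pt "0 2 40 0" --pt "0 0 0 0" --pt "0 0 0 0"

```text
time_s: 26.45
tool_pos: [0.4514, 0.3669, 0.1675]
tcp_rot: [-2.108, -2.236, 0.018]
contact_force: [-0.2, -0.1, -0.1]
gripper_width: 0.647
```

```bash
python3 - <<'E'
from h import *
go(450.6,366.3,114,4.5)
E
```

```text
shift [-2.8  2.1 53.4] tooly deg 3.46 spin -1.04 pos [451.4 366.9 167.5] tz [-0.058  0.039 -0.998] w 0.647 F [-0.2 -0.1 -0.1] t 26.4
```

Call:
move_arm --pt "0 0 -8 0" --pt "0 0 -15 0" --pt "0 0 -20 0" --pt "0 0 -20 0" --pt "0 0 -15 0" --pt "0 0 -8 0" --pt "0 0 -3 0" --pt "0 0 0 0" --pt "0 0 0 0"

```text
time_s: 27.35
tool_pos: [0.4617, 0.3632, 0.2813]
tcp_rot: [-2.116, -2.239, -0.025]
contact_force: [-0.3, -0.1, -0.4]
gripper_width: 0.645
```

```bash
python3 - <<'E'
from h import *
go(450.6,366.3,114,4.5)
E
```

```text
shift [ -5.4  -6.  167.5] tooly deg 3.29 spin -1.21 pos [461.7 363.2 281.3] tz [-0.033  0.053 -0.998] w 0.645 F [-0.3 -0.1 -0.4] t 27.4
```

Call:
move_arm --pt "0 0 50 0" --pt "0 0 50 0" --pt "0 0 0 0" --pt "0 0 0 0"

```text
time_s: 27.75
tool_pos: [0.4575, 0.3681, 0.1781]
tcp_rot: [-2.116, -2.239, -0.022]
contact_force: [0.5, 0.6, 1.0]
gripper_width: 0.649
```

```bash
python3 - <<'E'
from h import *
go(450.6,366.3,114,4.5)
E
```

```text
shift [-4.8 -5.  64.1] tooly deg 3.29 spin -1.21 pos [457.5 368.1 178.1] tz [-0.034  0.052 -0.998] w 0.649 F [0.5 0.6 1. ] t 27.8
```

Call:
move_arm --pt "-2 -2 5 -0.6" --pt "-2 -2 10 -0.6" --pt "0 0 12 0" --pt "0 0 10 0" --pt "0 0 4 0" --pt "0 0 0 0" --pt "0 0 0 0"

```text
time_s: 28.45
tool_pos: [0.4565, 0.3682, 0.1427]
tcp_rot: [-2.093, -2.266, -0.044]
contact_force: [0.1, 0.0, -0.6]
gripper_width: 0.646
```

```bash
python3 - <<'E'
from h import *
go(450.6,366.3,114,4.5)
grab("wrist","w9.png")
E
```

```text
shift [-3.2 -5.5 28.7] tooly deg 4.59 spin 0.09 pos [456.5 368.2 142.7] tz [-0.022  0.059 -0.998] w 0.646 F [ 0.1  0.  -0.6] t 28.4
```

View pics/w9.png

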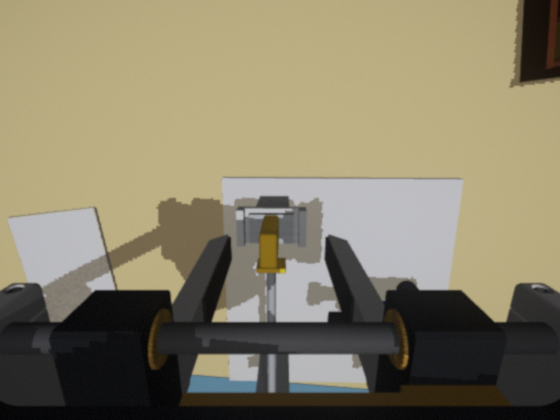

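Call:
move_arm --pt "-2 -3 4 0" --pt "-1 -2.5 7 0" --pt "0 0 8 0" --pt "0 0 4 0" --pt "0 0 0 0"

```text
time_s: 29.0
tool_pos: [0.4504, 0.366, 0.1183]
tcp_rot: [-2.093, -2.266, -0.046]
contact_force: [-0.3, 0.0, -0.0]
gripper_width: 0.645
```

```bash
python3 - <<'E'
from h import *
go(450.6,366.3,114,4.5)
E
```

```text
shift [-0.   0.3  4.3] tooly deg 4.59 spin 0.09 pos [450.4 366.  118.3] tz [-0.021  0.06  -0.998] w 0.645 F [-0.3  0.  -0. ] t 29.0
```

Call:
move_arm --pt "0 0 3 0" --pt "0 0 2 0" --pt "0 0 0 0" --pt "0 0 0 0"

```text
time_s: 29.4
tool_pos: [0.4504, 0.3665, 0.1127]
tcp_rot: [-2.093, -2.266, -0.046]
contact_force: [-0.2, 0.1, 0.4]
gripper_width: 0.642
```

Call:
move_arm --pt "0 0 0 0" --pt "0 0 0 0" --pt "0 0 0 0" --pt "0 0 0 0" --pt "0 0 0 0" --pt "0 0 0 0" --pt "0 0 0 0" --pt "0 0 0 0" --grip 255

```text
time_s: 30.2
tool_pos: [0.4508, 0.3667, 0.1136]
tcp_rot: [-2.093, -2.267, -0.048]
contact_force: [0.6, 0.8, 0.8]
gripper_width: 0.126
```

```bash
python3 - <<'E'
from h import *
tt(); go(450.6,366.3,114,4.5); print(arm.sense()["gripper_width"]*94)
v=grab("side","sd9.png"); crop(v,160,230,330,400,4.4,"sd9c.png")
E
```

```text
t 30.2 pos [450.8 366.7 113.6] toolx [-0.079  0.995  0.062] toolz [-0.02   0.061 -0.998] F [0.6 0.8 0.8] w 0.126 q [0.55 0.18 1.47 0.06 1.48 0.46]
shift [-0.4 -0.3 -0.4] tooly deg 4.59 spin 0.09 pos [450.8 366.7 113.6] tz [-0.02   0.061 -0.998] w 0.126 F [0.6 0.8 0.8] t 30.2
11.833917259568244
```

View pics/sd9c.png

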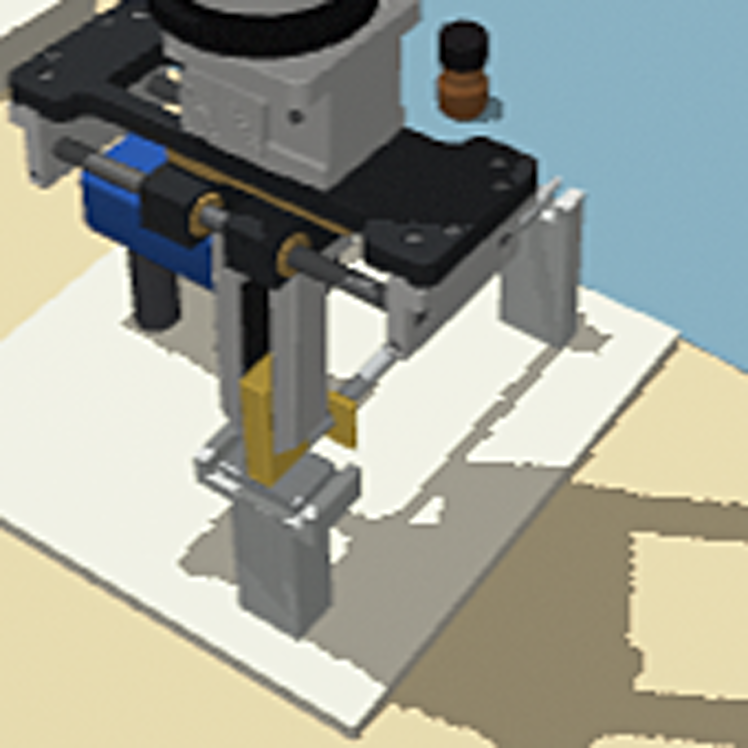

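Call:
move_arm --pt "0 0 -4 0" --pt "0 0 -8 0" --pt "0 0 -14 0" --pt "0 0 -14 0" --pt "0 0 -8 0" --pt "0 0 -3 0" --pt "0 0 0 0" --pt "0 0 0 0"

```text
time_s: 31.05
tool_pos: [0.4524, 0.3635, 0.1703]
tcp_rot: [-2.094, -2.267, -0.051]
contact_force: [0.0, -0.2, -1.5]
gripper_width: 0.125
```

```bash
python3 - <<'E'
from h import *
go(*chx(-300),164,5.35)
v=grab("side","sd10.png"); crop(v,160,200,350,390,4,"sd10c.png")
E
```

```text
shift [-278.   -48.4  -10.7] tooly deg 4.58 spin -0.77 pos [452.4 363.5 170.3] tz [-0.018  0.062 -0.998] w 0.125 F [ 0.  -0.2 -1.5] t 31.1
```

View pics/sd10c.png

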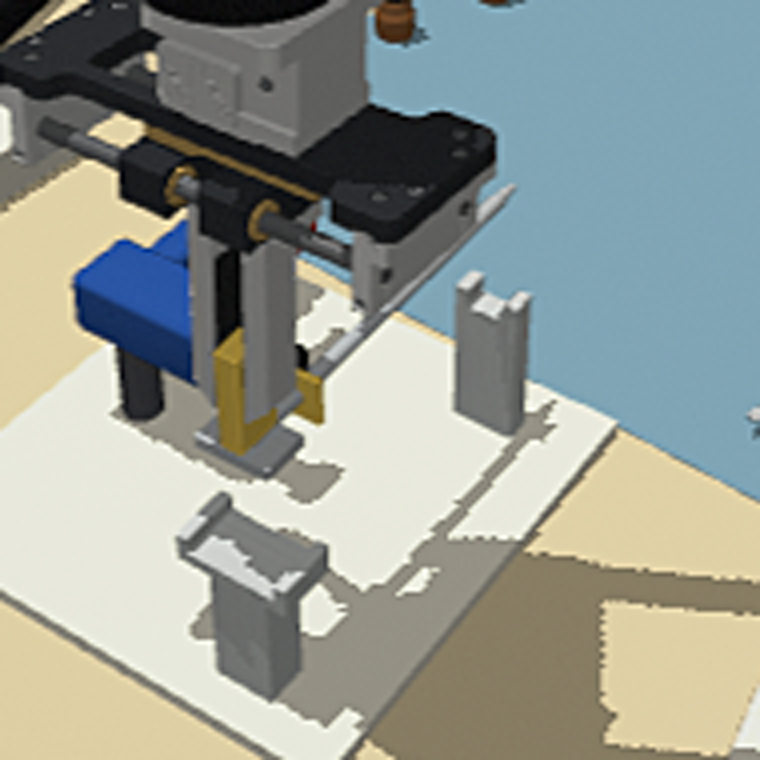

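Call:
move_arm --pt "-8 -1 0 0" --pt "-18 -3 0 0" --pt "-28 -4 0 -0.2" --pt "-35 -6 0 -0.3" --pt "-40 -7 0 -0.3" --pt "-38 -7 0 0" --pt "-32 -6 0 0" --pt "-25 -5 0 0" --pt "-15 -3 0 0" --pt "-6 -1 0 0"

```text
time_s: 32.1
tool_pos: [0.425, 0.1032, 0.148]
tcp_rot: [-2.072, -2.281, -0.033]
contact_force: [0.1, -0.5, -1.4]
gripper_width: 0.124
```

Call:
move_arm --pt "0 0 0 0" --pt "0 0 0 0"

```text
time_s: 32.3
tool_pos: [0.4245, 0.1027, 0.1474]
tcp_rot: [-2.074, -2.279, -0.032]
contact_force: [0.2, 0.3, -0.3]
gripper_width: 0.126
```

```bash
python3 - <<'E'
from h import *
go(*chx(-300),58,5.35)
v=grab("side","sd11.png")
grab("scene","s11.png"); grab("wrist","w11.png")
E
```

```text
shift [-25.6   2.2  88. ] tooly deg 5.43 spin 0.08 pos [424.5 102.7 147.4] tz [-0.031  0.056 -0.998] w 0.126 F [ 0.2  0.3 -0.3] t 32.3
```

View pics/sd11.png

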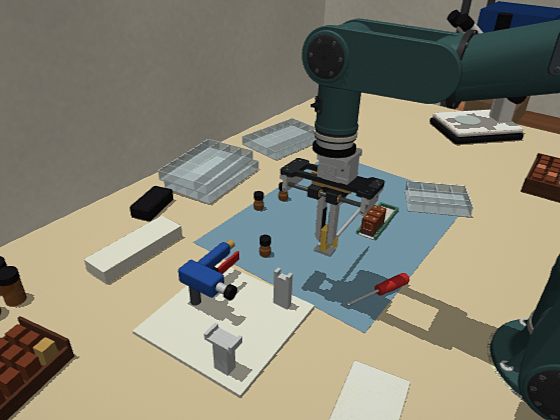

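View pics/s11.png

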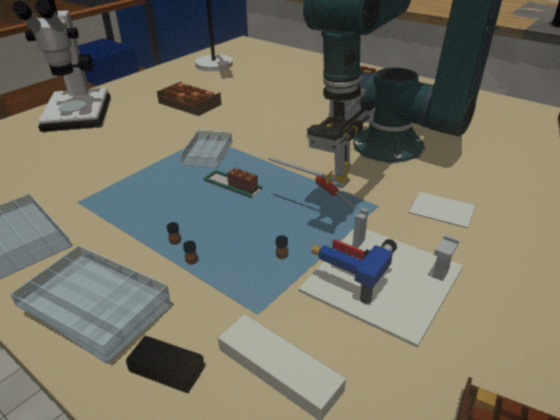

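View pics/w11.png

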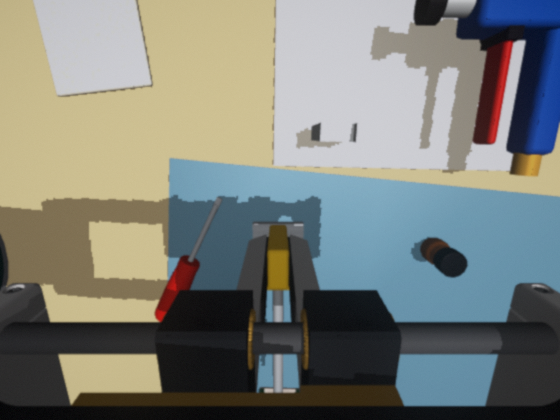

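Call:
move_arm --pt "0 0 6 0" --pt "0 0 12 0" --pt "0 0 16 0" --pt "0 0 16 0" --pt "0 0 12 0" --pt "0 0 6 0" --pt "0 0 2 0" --pt "0 0 0 0" --pt "0 0 0 0"

```text
time_s: 33.35
tool_pos: [0.4216, 0.1101, 0.0713]
tcp_rot: [-2.065, -2.284, -0.03]
contact_force: [0.1, 0.0, -0.7]
gripper_width: 0.125
```

```bash
python3 - <<'E'
from h import *
go(*chx(-320),58,5.35)
v=grab("side","sd12.png"); crop(v,300,170,430,270,6,"sd12c.png")
v=grab("scene","s12.png"); crop(v,190,130,370,230,4.4,"s12c.png")
E
```

```text
shift [-8.7  2.4 12.8] tooly deg 5.81 spin 0.46 pos [421.6 110.1  71.3] tz [-0.033  0.056 -0.998] w 0.125 F [ 0.1  0.  -0.7] t 33.4
```

View pics/sd12c.png

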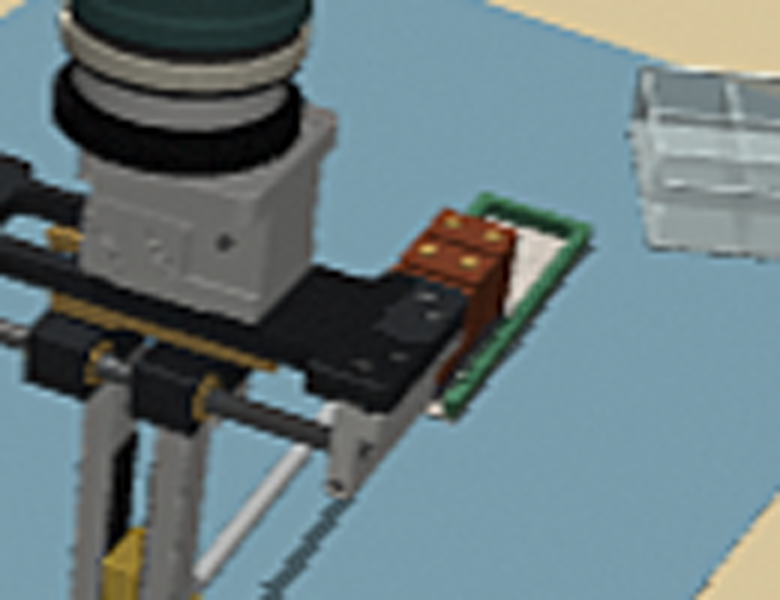

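View pics/s12c.png

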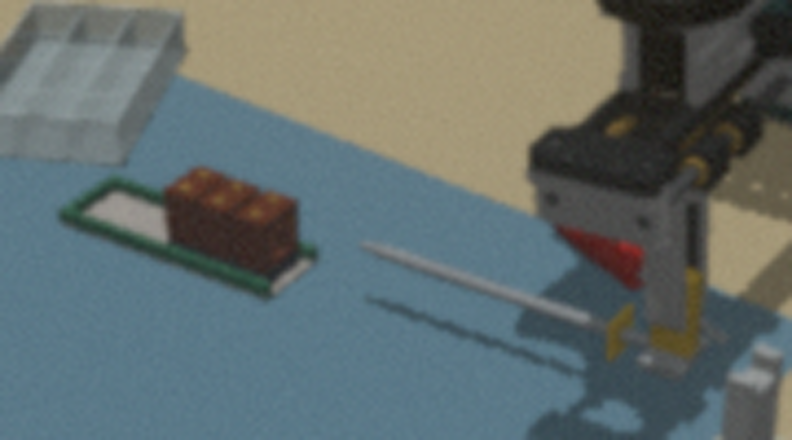

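```bash
cat > bar.py <<'E'
from h import *
# tool pose at grasp -> bar in tool
pg=np.array([450.8,366.7,113.6])
tx=np.array([-0.079,0.995,0.062]); tz=np.array([-0.02,0.061,-0.998]); ty=np.cross(tz,tx)
Rg=np.c_[tx,ty,tz]; U,_,V=np.linalg.svd(Rg); Rg=U@V
S=np.array([0.0784,-0.9969,0]); Y=np.array([0.9969,0.0784,0]); Z=np.array([0,0,1.])
Rb=np.c_[S,Y,Z]; ob=np.array([450.6,366.3,85.])
Rtb=Rg.T@Rb; otb=Rg.T@(ob-pg)
def bar():
    p,Rt=tool(); return p*1000+Rt@otb, Rt@Rtb
def ch(P):
    d=P[:2]-C0; return np.round([d@CX,d@CY,P[2]],1)
def rep():
    o,B=bar(); tip=o+B[:,0]*200
    print("bar o(ch)",ch(o),"tip(ch)",ch(tip),"yaw vs ch deg",round(np.degrees(np.arctan2(B[1,0],B[0,0])-np.arctan2(CX[1],CX[0])),2),"pitch",round(B[2,0],3),"roll",round(B[2,1],3), "tip world",np.round(tip,1))
    return o,B,tip
E
python3 - <<'E'
from bar import *
o,B,tip=rep(); s=grab("scene")
print("pred tip px",proj(s,tip/1000),"seen (272.3,185.7)")
for x in (40,100,150): print(x,proj(s,(o+B[:,0]*x)/1000), (proj(s,(o+B[:,0]*x)/1000)[0]-[190,130])*4.4)
E
```

```text
bar o(ch) [-327.4   -2.4   43. ] tip(ch) [-127.4   -1.1   43.7] yaw vs ch deg 0.36 pitch 0.003 roll -0.011 tip world [441.3 -89.5  43.7]
pred tip px [[271.23279336 184.37880175]] seen (272.3,185.7)
40 [[327.21852034 203.82358639]] [603.76148951 324.82378012]
100 [[305.4034009  196.24682849]] [507.77496398 291.48604534]
150 [[287.99064825 190.19908661]] [431.15885231 264.87598111]
```

Call:
move_arm --pt "0 1 4 0.2" --pt "0 1 5 0.2" --pt "0 0 4 0" --pt "0 0 0 0" --pt "0 0 0 0"

```text
time_s: 34.0
tool_pos: [0.4244, 0.111, 0.0584]
tcp_rot: [-2.076, -2.277, -0.033]
contact_force: [0.2, -0.2, -1.1]
gripper_width: 0.127
```

```bash
python3 - <<'E'
from bar import *
o,B,tip=rep(); s=grab("scene"); crop(s,190,150,350,230,5,"s13.png")
print("pred tip",(proj(s,tip/1000)[0]-[190,150])*5)
for x in (40,100,150): print(x, (proj(s,(o+B[:,0]*x)/1000)[0]-[190,150])*5)
E
```

```text
bar o(ch) [-3.281e+02  2.000e-01  2.980e+01] tip(ch) [-1.281e+02 -1.000e-01  3.040e+01] yaw vs ch deg -0.1 pitch 0.003 roll -0.009 tip world [442.2 -88.7  30.4]
pred tip [406.7820866  195.28056923]
40 [683.8530409  294.80759764]
100 [575.86686912 256.01774031]
150 [489.69475291 225.06373909]
```

View pics/s13.png

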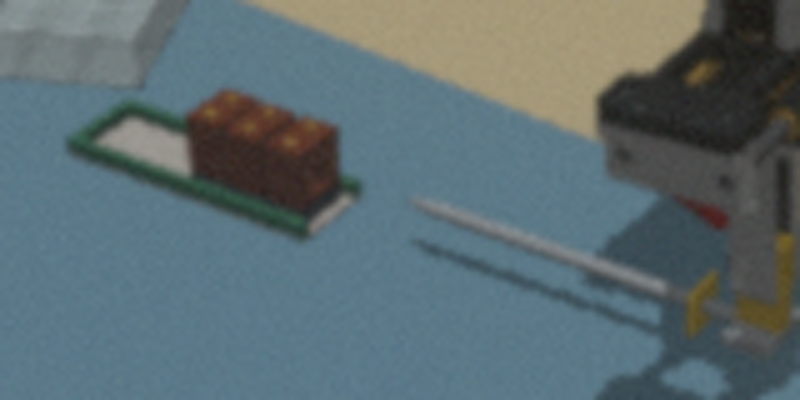

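```bash
python3 - <<'E'
from bar import *
s=grab("scene")
for n,x,y,z in [("mouth +y outer top",-80,26,11),("mouth +y outer bot",-80,26,0),("mouth -y outer top",-80,-26,11),("stop +y",80,26,11),("stop -y",80,-26,11),("ct top near +y",-73,17,47),("ct top near -y",-73,-17,47),("win",-73,0,29),("ct top far+",1,17,47),("tip z28",-128,0,28)]:
    P=np.r_[chx(x,y),z]; print(n,np.round((proj(s,P/1000)[0]-[190,150])*5,0))
E
```

```text
mouth +y outer top [302. 223.]
mouth +y outer bot [303. 241.]
mouth -y outer top [360. 177.]
stop +y [ 65. 136.]
stop -y [126.  94.]
ct top near +y [298. 152.]
ct top near -y [337. 122.]
win [319. 167.]
ct top far+ [184. 112.]
tip z28 [407. 199.]
```

```bash
cat >> bar.py <<'E'
def bgo(x,y=0,z=29.3,a=None):
    "tool shift to bring bar origin to channel x,y,z"
    o,B=bar(); P=np.r_[chx(x,y),z]; p,Rt=tool(); print("shift",np.round(Rt.T@(P-o),1), "F",np.round(arm.sense()["contact_force"],1),"M",np.round(arm.sense()["moment"],2))
E
python3 - <<'E'
from bar import *
rep(); bgo(-273); bgo(-110)
E
```

```text
bar o(ch) [-3.281e+02  2.000e-01  2.990e+01] tip(ch) [-1.281e+02 -1.000e-01  3.050e+01] yaw vs ch deg -0.09 pitch 0.003 roll -0.009 tip world [442.2 -88.7  30.5]
shift [-55.   -0.2  -2.7] F [ 0.1 -0.2 -1.5] M [-0.02 -0.01  0.01]
shift [-2.177e+02 -2.000e-01 -1.230e+01] F [ 0.1 -0.2 -1.5] M [-0.02 -0.01  0.01]
```

Call:
move_arm --pt "-5 0 -0.4 0" --pt "-10 0 -0.8 0" --pt "-12 0 -1 0" --pt "-10 0 -0.8 0" --pt "-5 0 -0.4 0" --pt "0 0 0 0" --pt "0 0 0 0"

```text
time_s: 34.8
tool_pos: [0.4292, 0.0641, 0.0601]
tcp_rot: [-2.079, -2.276, -0.034]
contact_force: [-0.6, -0.5, -1.1]
gripper_width: 0.127
```

```bash
python3 - <<'E'
from bar import *
rep(); bgo(-240); bgo(-110)
E
```

```text
bar o(ch) [-280.9    0.7   31.5] tip(ch) [-80.9  -0.   32.3] yaw vs ch deg -0.21 pitch 0.004 roll -0.008 tip world [ 446.7 -135.7   32.3]
shift [-41.   -0.5  -0.2] F [-0.6 -0.5 -1.1] M [ 0.04  0.01 -0.01]
shift [-170.7   -0.3   -7.8] F [-0.6 -0.5 -1.1] M [ 0.04  0.01 -0.01]
```

Call:
move_arm --pt "-4 -0.5 0.5 -0.2" --pt "-8 0 -0.2 0" --pt "-10 0 -0.4 0" --pt "-8 0 -0.3 0" --pt "-4 0 0 0" --pt "0 0 0 0" --pt "0 0 0 0"

```text
time_s: 35.5
tool_pos: [0.432, 0.0274, 0.0582]
tcp_rot: [-2.074, -2.281, -0.034]
contact_force: [1.0, 0.9, -0.7]
gripper_width: 0.126
```

```bash
python3 - <<'E'
from bar import *
rep(); bgo(-180); bgo(-110); s=grab("scene"); crop(s,190,150,350,230,5,"s14.png")
E
```

```text
bar o(ch) [-2.441e+02  1.000e-01  2.960e+01] tip(ch) [-44.1   0.2  30.4] yaw vs ch deg 0.03 pitch 0.004 roll -0.008 tip world [ 450.4 -172.2   30.4]
shift [-64.   -0.2  -3.4] F [ 1.   0.9 -0.7] M [ 0.04  0.   -0.01]
shift [-133.9   -0.3   -7.5] F [ 1.   0.9 -0.7] M [ 0.04  0.   -0.01]
```

View pics/s14.png

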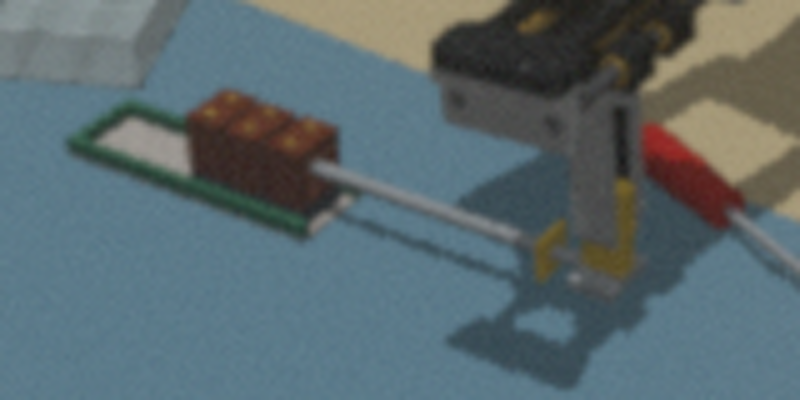

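Call:
move_arm --pt "-5 0 0 0" --pt "-10 0 -0.6 0" --pt "-12 0 -0.7 0" --pt "-12 0 -0.7 0" --pt "-9 0 -0.5 0" --pt "-4 0 -0.2 0" --pt "0 0 0 0" --pt "0 0 0 0"

```text
time_s: 36.35
tool_pos: [0.4375, -0.0295, 0.0579]
tcp_rot: [-2.074, -2.281, -0.034]
contact_force: [0.3, -0.3, -1.8]
gripper_width: 0.125
```

```bash
python3 - <<'E'
from bar import *
rep(); bgo(-130);bgo(-112)
E
```

```text
bar o(ch) [-186.9    0.2   29.3] tip(ch) [13.1  0.3 30.1] yaw vs ch deg 0.01 pitch 0.004 roll -0.008 tip world [ 455.8 -229.2   30.1]
shift [-56.8  -0.3  -3.3] F [ 0.3 -0.3 -1.8] M [ 0.03 -0.03 -0.01]
shift [-74.8  -0.4  -4.4] F [ 0.3 -0.3 -1.8] M [ 0.03 -0.03 -0.01]
```

Call:
move_arm --pt "-6 0 -0.2 0" --pt "-11 0 -0.6 0" --pt "-13 0 -0.8 0" --pt "-13 0 -0.8 0" --pt "-11 0 -0.6 0" --pt "-6 0 -0.3 0" --pt "0 0 0 0" --pt "0 0 0 0"

```text
time_s: 37.15
tool_pos: [0.4438, -0.095, 0.0576]
tcp_rot: [-2.075, -2.28, -0.034]
contact_force: [-0.3, -0.7, -1.5]
gripper_width: 0.127
```

```bash
python3 - <<'E'
from bar import *
rep(); bgo(-113); s=grab("scene"); crop(s,190,150,350,230,5,"s15.png");s=grab("side"); crop(s,300,150,440,270,5,"sd15.png")
E
```

```text
bar o(ch) [-121.1    0.4   29. ] tip(ch) [78.9  0.4 29.8] yaw vs ch deg 0.0 pitch 0.004 roll -0.008 tip world [ 462.  -294.7   29.8]
shift [-8.1 -0.4 -0.8] F [-0.3 -0.7 -1.5] M [-0.01 -0.03 -0.05]
```

View pics/s15.png

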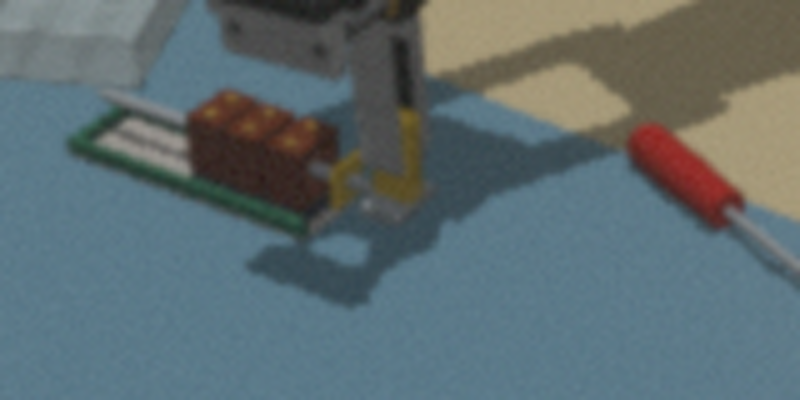

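View pics/sd15.png

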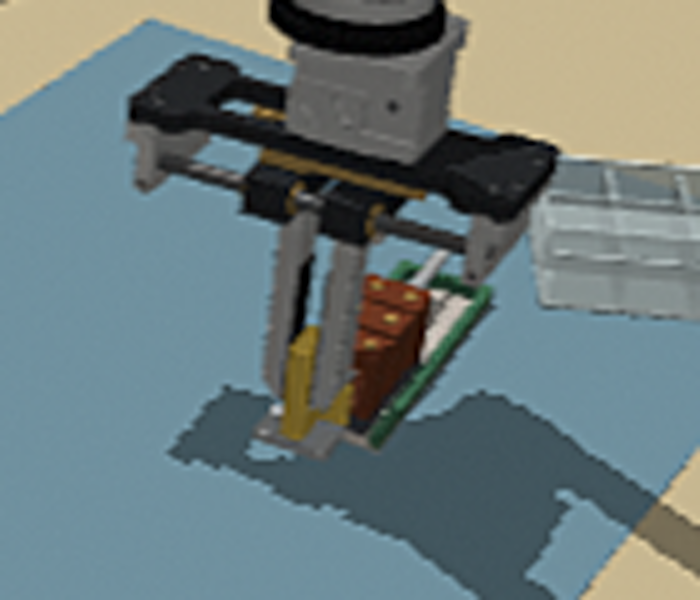

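Call:
move_arm --pt "0 0 -3 0" --pt "0 0 -4 0" --pt "0 0 -4 0" --pt "0 0 -4 0" --pt "0 0 -5 0" --pt "0 0 -5 0" --pt "0 0 -3 0" --pt "0 0 0 0" --pt "0 0 0 0"

```text
time_s: 38.15
tool_pos: [0.4439, -0.0943, 0.0875]
tcp_rot: [-2.069, -2.282, -0.034]
contact_force: [0.7, 0.4, -2.2]
gripper_width: 0.123
```

```bash
python3 - <<'E'
from bar import *
tt();o,B,tip=rep(); s=grab("scene"); crop(s,190,120,350,230,5,"s16.png"); print((proj(s,tip/1000)[0]-[190,120])*5)
E
```

```text
t 38.15 pos [443.9 -94.3  87.5] toolx [-0.097  0.994  0.06 ] toolz [-0.03   0.057 -0.998] F [ 0.7  0.4 -2.2] w 0.123 q [-0.37 -0.03  1.75  0.04  1.47 -0.47]
bar o(ch) [-121.8    0.6   58.9] tip(ch) [78.2  1.2 59.4] yaw vs ch deg 0.2 pitch 0.002 roll -0.009 tip world [ 462.8 -293.9   59.4]
[ 88.31187087 189.40622209]
```

View pics/s16.png

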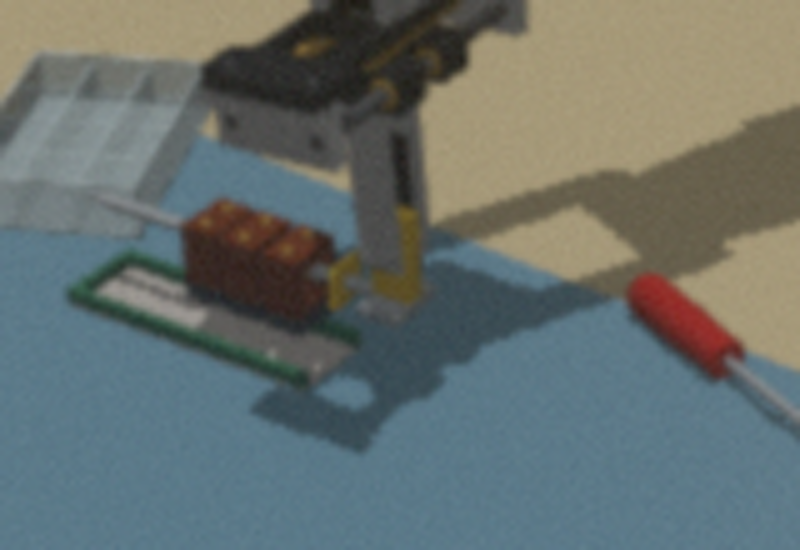

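Call:
move_arm --pt "0 0 -4 0" --pt "0 0 -8 0" --pt "0 0 -12 0" --pt "0 0 -14 0" --pt "0 0 -14 0" --pt "0 0 -12 0" --pt "0 0 -8 0" --pt "0 0 -4 0" --pt "0 0 0 0" --pt "0 0 0 0"

```text
time_s: 39.2
tool_pos: [0.4466, -0.0993, 0.1706]
tcp_rot: [-2.071, -2.283, -0.035]
contact_force: [-0.8, -0.1, -3.2]
gripper_width: 0.128
```

```bash
python3 - <<'E'
from bar import *
rep(); go(450.8,366.7,180,4.5); s=grab("scene"); crop(s,190,100,350,210,5,"s17.png")
E
```

```text
bar o(ch) [-116.7    2.8  142. ] tip(ch) [ 83.3   3.4 142.6] yaw vs ch deg 0.18 pitch 0.003 roll -0.008 tip world [ 465.5 -298.8  142.6]
shift [463.1  49.7  16.8] tooly deg 5.63 spin 1.13 pos [446.6 -99.3 170.6] tz [-0.029  0.057 -0.998] w 0.128 F [-0.8 -0.1 -3.2] t 39.2
```

View pics/s17.png

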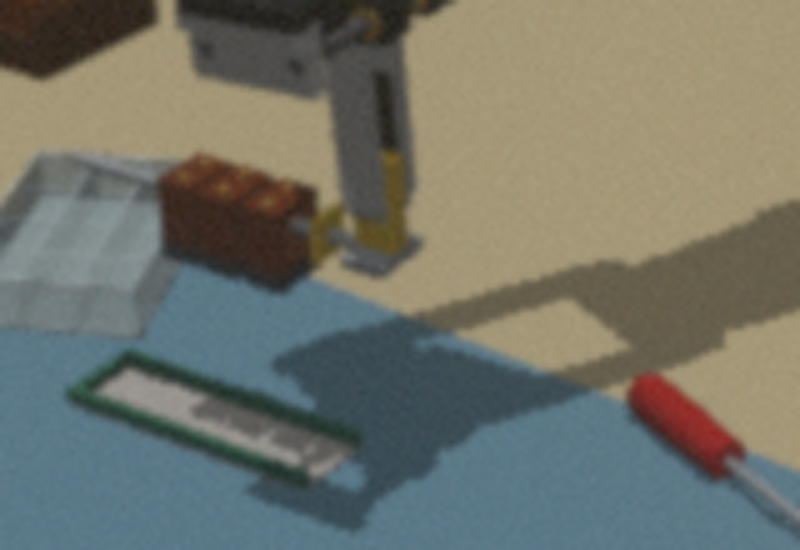

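Call:
move_arm --pt "5 0.5 0 0" --pt "10 1 0 0" --pt "15 2 0 0.1" --pt "20 2 0.5 0.1" --pt "24 3 1 0.1" --pt "26 3 1 0.1" --pt "26 3 1 0.1" --pt "26 3 1 0.1" --pt "26 3 1 0.1" --pt "26 3 1 0.1"

```text
time_s: 40.25
tool_pos: [0.4477, 0.1179, 0.1714]
tcp_rot: [-2.085, -2.257, -0.03]
contact_force: [-0.2, -0.1, -3.0]
gripper_width: 0.124
```

```bash
python3 - <<'E'
from bar import *
rep(); go(450.8,366.7,180,4.5)
E
```

```text
bar o(ch) [-333.    23.9  142.9] tip(ch) [-133.    20.9  142.5] yaw vs ch deg -0.85 pitch -0.002 roll -0.017 tip world [462.7 -81.8 142.5]
shift [247.8  22.8   6.5] tooly deg 4.6 spin 0.1 pos [447.7 117.9 171.4] tz [-0.037  0.061 -0.997] w 0.124 F [-0.2 -0.1 -3. ] t 40.2
```

Call:
move_arm --pt "24 2.3 0 0" --pt "26 2.4 0 0" --pt "26 2.4 0.5 0" --pt "26 2.4 0.5 0" --pt "26 2.4 0.5 0" --pt "24 2.2 0.5 0" --pt "20 2 0.5 0" --pt "15 1.5 0 0" --pt "10 1 0 0" --pt "5 0.5 0 0"

```text
time_s: 41.25
tool_pos: [0.4423, 0.3384, 0.178]
tcp_rot: [-2.07, -2.263, -0.023]
contact_force: [-1.2, -0.4, -2.5]
gripper_width: 0.125
```

Call:
move_arm --pt "0 0 0 0" --pt "0 0 0 0"

```text
time_s: 41.45
tool_pos: [0.4422, 0.3382, 0.1777]
tcp_rot: [-2.07, -2.264, -0.021]
contact_force: [-0.2, -0.4, -2.8]
gripper_width: 0.127
```

```bash
cat >> bar.py <<'E'
def hgo(z=85.0,x=0,y=0):
    o,B=bar(); P=ob+x*S+y*Y; P=np.array([P[0],P[1],z]); p,Rt=tool()
    print("home shift",np.round(Rt.T@(P-o),1),"o-home(st)",np.round(Rb.T@(o-ob),1),"yaw err",round(np.degrees(np.arctan2(B[1,0],B[0,0])-np.arctan2(S[1],S[0])),2),"pitch",round(B[2,0],3),"roll",round(B[2,1],3),"F",np.round(arm.sense()["contact_force"],1))
E
python3 - <<'E'
from bar import *
hgo(); s=grab("scene"); crop(s,330,150,490,280,4.8,"s18.png"); v=grab("side"); crop(v,160,200,350,390,4,"sd18.png"); grab("wrist","w18.png")
E
```

```text
home shift [23.4 14.4 65.3] o-home(st) [ 27.7 -11.5  64.1] yaw err 0.6 pitch -0.002 roll -0.025 F [-0.2 -0.4 -2.8]
```

View pics/s18.png

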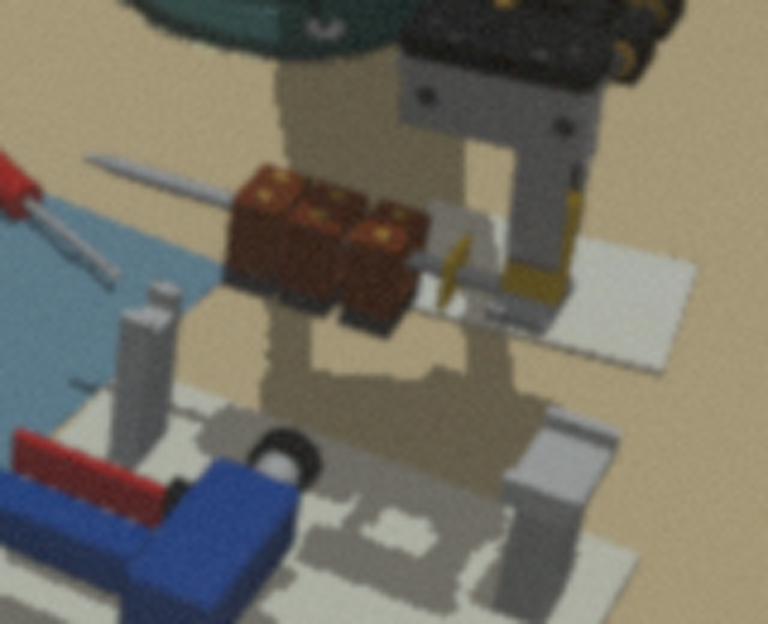

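View pics/sd18.png

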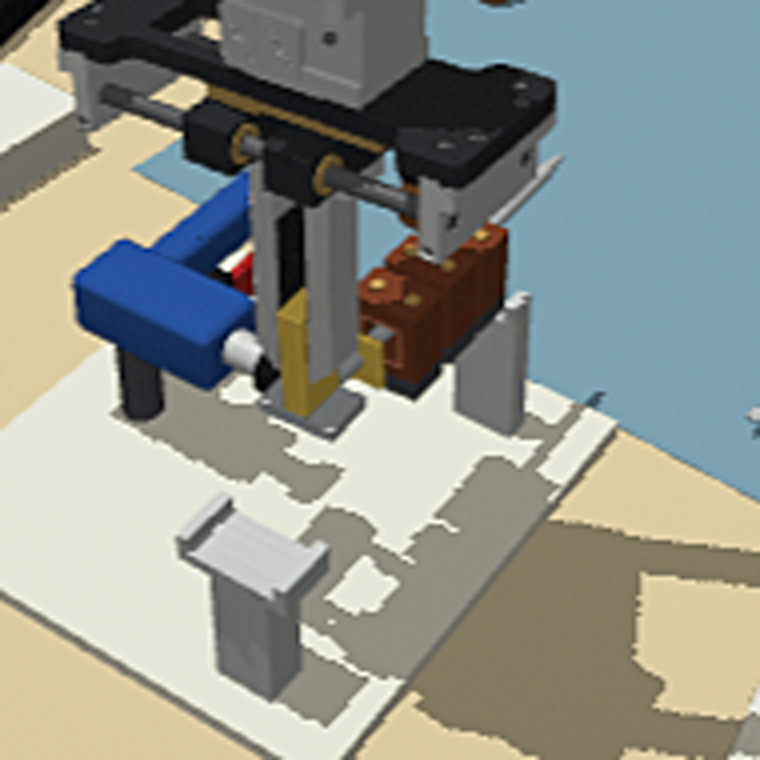

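Call:
move_arm --pt "4 2 0 0.2" --pt "7 4 0 0.2" --pt "6 4 0 0.2" --pt "4 2 0 0" --pt "2 2 0 0" --pt "0 0 0 0" --pt "0 0 0 0"

```text
time_s: 42.3
tool_pos: [0.4564, 0.3634, 0.1789]
tcp_rot: [-2.086, -2.249, -0.022]
contact_force: [0.0, -0.4, -2.8]
gripper_width: 0.125
```

```bash
python3 -c "
from bar import *
hgo()"
```

```text
home shift [-0.5 -2.  65.6] o-home(st) [ 3.7  4.6 65.3] yaw err -0.2 pitch -0.002 roll -0.025 F [ 0.  -0.4 -2.8]
```

Call:
move_arm --pt "0 -0.5 4 0" --pt "0 -0.5 8 0" --pt "0 0 9 0" --pt "0 0 9 0" --pt "0 0 6 0" --pt "0 0 3 0" --pt "0 0 0 0" --pt "0 0 0 0"

```text
time_s: 43.1
tool_pos: [0.4522, 0.3648, 0.1349]
tcp_rot: [-2.086, -2.248, -0.016]
contact_force: [0.8, -0.6, -2.3]
gripper_width: 0.125
```

```bash
python3 -c "
from bar import *
hgo(); s=grab('scene'); crop(s,330,170,490,290,4.8,'s19.png'); v=grab('side'); crop(v,160,220,350,390,4,'sd19.png')"
```

```text
home shift [ 0.6  0.5 21.4] o-home(st) [ 2.   0.4 21.3] yaw err -0.22 pitch -0.0 roll -0.028 F [ 0.8 -0.6 -2.3]
```

View pics/s19.png

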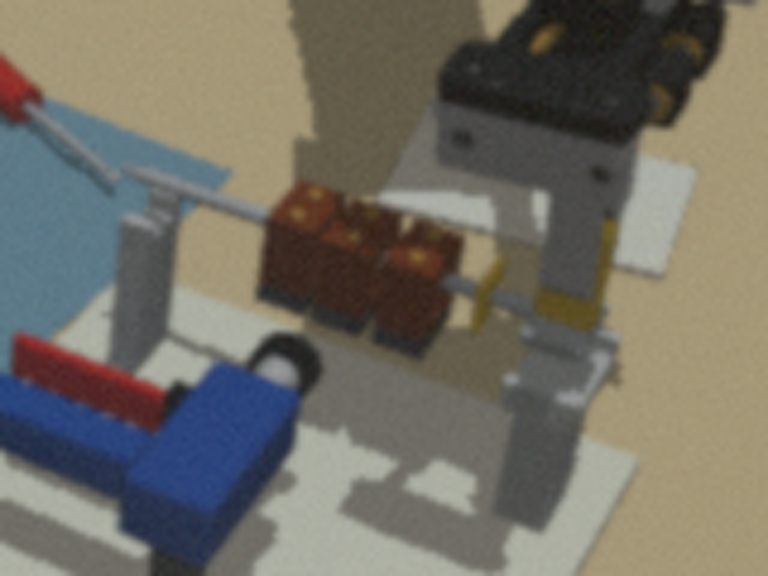

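View pics/sd19.png

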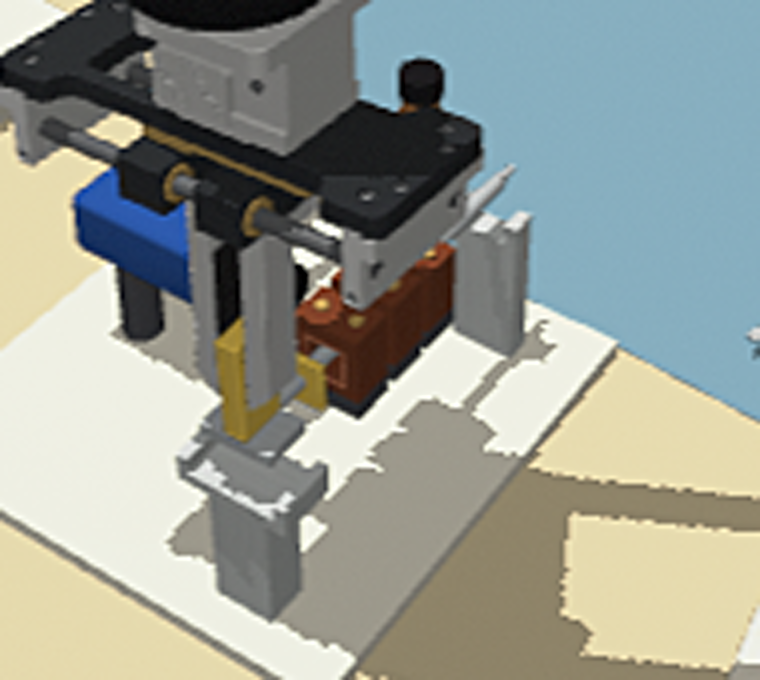

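Call:
move_arm --pt "0 0.5 3 0" --pt "0 0 4 0" --pt "0 0 4 0" --pt "0 0 3 0" --pt "0 0 1 0" --pt "0 0 0 0" --pt "0 0 0 0"

```text
time_s: 43.9
tool_pos: [0.4526, 0.3662, 0.1198]
tcp_rot: [-2.086, -2.249, -0.02]
contact_force: [-0.7, 0.6, -2.8]
gripper_width: 0.126
```

```bash
python3 -c "
from bar import *
hgo(); s=grab('scene'); crop(s,330,170,490,290,4.8,'s20.png')"
```

```text
home shift [ 0.2 -0.8  6.3] o-home(st) [0.6 1.  6.2] yaw err -0.22 pitch -0.001 roll -0.026 F [-0.7  0.6 -2.8]
```

View pics/s20.png

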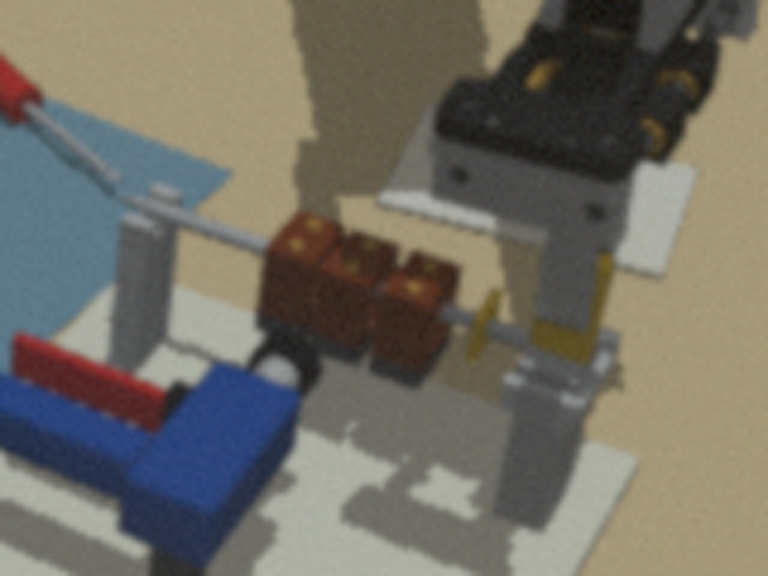

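Call:
move_arm --pt "0 -0.7 2 0" --pt "0 0 2 0" --pt "0 0 1 0" --pt "0 0 0.5 0" --pt "0 0 0 0" --pt "0 0 0 0"

```text
time_s: 44.55
tool_pos: [0.4518, 0.3666, 0.1143]
tcp_rot: [-2.086, -2.249, -0.021]
contact_force: [-1.0, -0.3, -2.4]
gripper_width: 0.128
```

```bash
python3 -c "
from bar import *
hgo()"
```

```text
home shift [ 0.1 -0.2  0.7] o-home(st) [0.1 0.2 0.7] yaw err -0.22 pitch -0.001 roll -0.025 F [-1.  -0.3 -2.4]
```

Now lower the last bit and open only partly, keeping the fingers inside the saddle area.

Call:
move_arm --pt "0 0 0.7 0" --pt "0 0 0.5 0" --pt "0 0 0 0"

```text
time_s: 44.85
tool_pos: [0.4519, 0.3667, 0.1141]
tcp_rot: [-2.086, -2.249, -0.022]
contact_force: [0.2, -0.1, -3.2]
gripper_width: 0.131
```

Call:
move_arm --pt "0 0 0 0" --pt "0 0 0 0" --pt "0 0 0 0" --pt "0 0 0 0" --pt "0 0 0 0" --pt "0 0 0 0" --grip 110

```text
time_s: 45.45
tool_pos: [0.4533, 0.3674, 0.1163]
tcp_rot: [-2.087, -2.251, -0.029]
contact_force: [-0.8, -0.6, 0.1]
gripper_width: 0.561
```

```bash
python3 -c "
from bar import *
tt();hgo(); s=grab('scene'); crop(s,330,170,490,290,4.8,'s21.png'); v=grab('side'); crop(v,160,220,350,390,4,'sd21.png')"
```

```text
t 45.45 pos [453.3 367.4 116.3] toolx [-0.074  0.995  0.066] toolz [-0.04   0.063 -0.997] F [-0.8 -0.6  0.1] w 0.561 q [0.54 0.19 1.45 0.07 1.5  0.46]
home shift [-0.8 -1.9  2.7] o-home(st) [-0.6  2.   2.7] yaw err -0.22 pitch -0.003 roll -0.02 F [-0.8 -0.6  0.1]
```

View pics/s21.png

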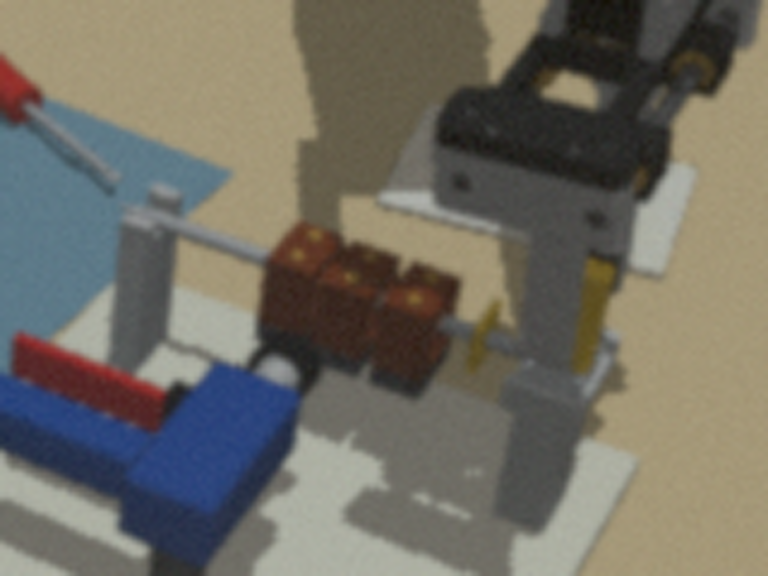

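View pics/sd21.png

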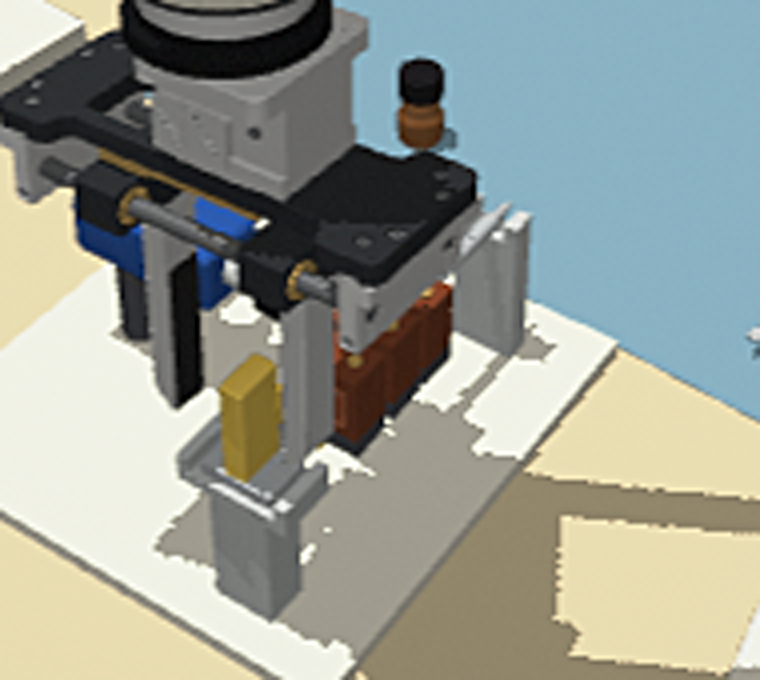

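Call:
move_arm --pt "0 0 -4 0" --pt "0 0 -10 0" --pt "0 0 -15 0" --pt "0 0 -18 0" --pt "0 0 -18 0" --pt "0 0 -15 0" --pt "0 0 -10 0" --pt "0 0 -4 0" --pt "0 0 0 0"

```text
time_s: 46.45
tool_pos: [0.4576, 0.3612, 0.2185]
tcp_rot: [-2.088, -2.251, -0.034]
contact_force: [0.4, -0.0, 0.3]
gripper_width: 0.568
```

```bash
python3 -c "
from bar import *
go(600,110,210,4.5)
s=grab('scene'); crop(s,330,170,490,290,4.8,'s22.png'); v=grab('side'); crop(v,160,220,350,390,4,'sd22.png')"
```

```text
shift [-261.  123.  -13.] tooly deg 4.38 spin -0.12 pos [457.6 361.2 218.5] tz [-0.037  0.064 -0.997] w 0.568 F [ 0.4 -0.   0.3] t 46.5
```

View pics/s22.png

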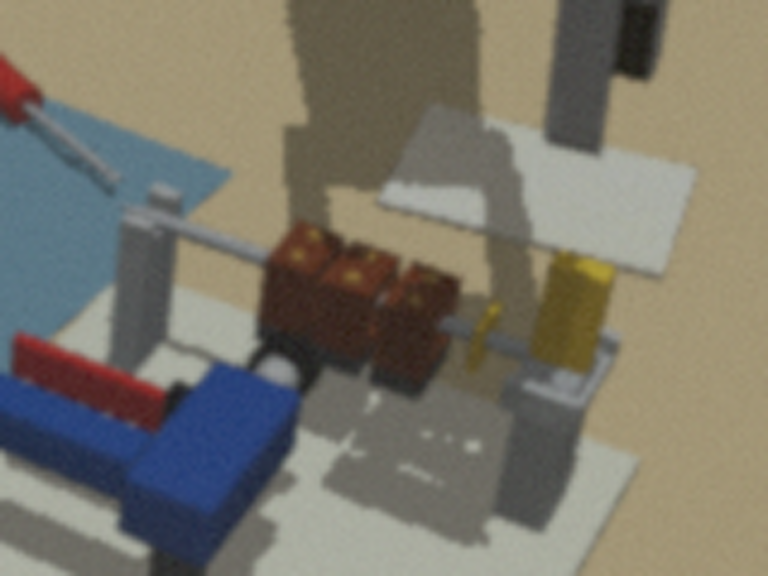

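View pics/sd22.png

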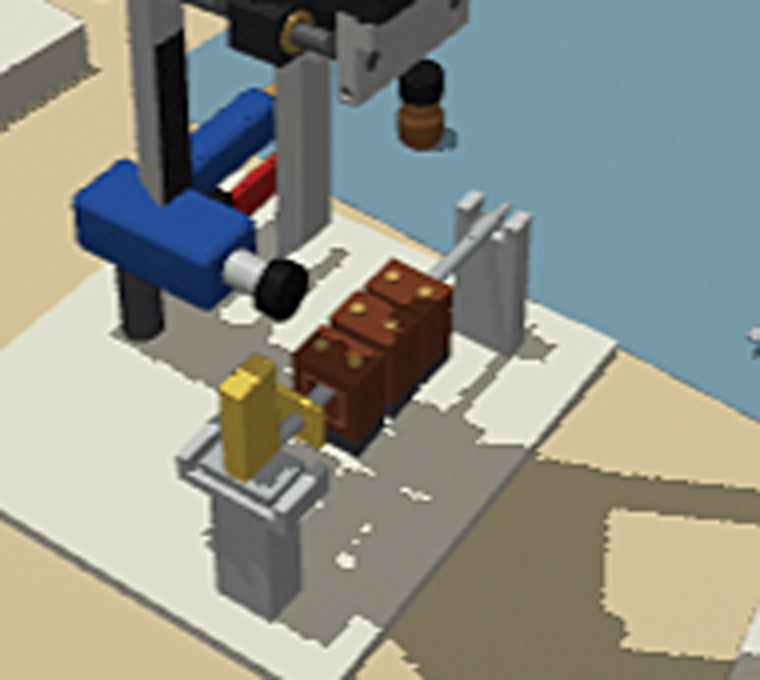

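Call:
move_arm --pt "-10 5 -0.5 0" --pt "-22 10 -1 0" --pt "-32 15 -1.5 0" --pt "-38 18 -2 0" --pt "-38 18 -2 0" --pt "-38 18 -2 0" --pt "-32 15 -1.5 0" --pt "-24 12 -1 0" --pt "-14 7 -1 0" --pt "-6 3 0 0" --grip 0

```text
time_s: 47.55
tool_pos: [0.5992, 0.102, 0.1967]
tcp_rot: [-2.08, -2.246, -0.005]
contact_force: [0.1, -0.4, -0.8]
gripper_width: 1.002
```

Call:
move_arm --pt "0 0 0 0" --pt "0 0 0 0"

```text
time_s: 47.75
tool_pos: [0.5987, 0.102, 0.1957]
tcp_rot: [-2.079, -2.244, -0.003]
contact_force: [-0.4, 0.5, 0.3]
gripper_width: 1.002
```

```bash
python3 -c "
from st import *
tt(); go(605,208,72,4.5)
v=grab('wrist','w23.png'); meas(v)"
```

```text
t 47.75 pos [598.7 102.  195.7] toolx [-0.075  0.995  0.062] toolz [-0.059  0.058 -0.997] F [-0.4  0.5  0.3] w 1.002 q [ 0.04  0.26  1.21  0.06  1.73 -0.03]
shift [ 97.3  21.2 129. ] tooly deg 4.48 spin -0.02 pos [598.7 102.  195.7] tz [-0.059  0.058 -0.997] w 1.002 F [-0.4  0.5  0.3] t 47.8
red px [263  38   8  85 631] z91: [574.2 219.1] [ 6.2 69.1] 4.1
red px [ 50 232  31  55 939] z91: [375.6  28.6] [65.2 20.2] 69.7
blue px [ 235    0  100  130 4932] z93 bbox [544. 181.] [627. 285.]
```

View pics/w23.png

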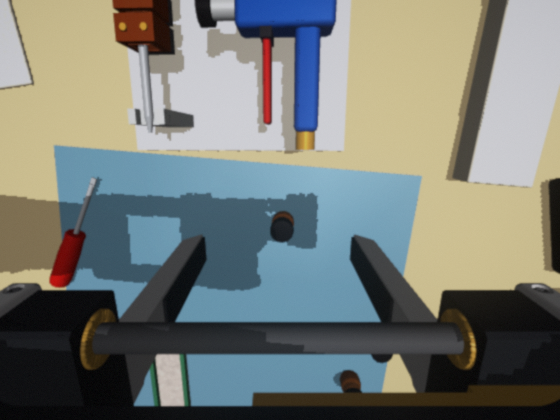

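Call:
move_arm --pt "8 1 0 0" --pt "16 2 0 0" --pt "20 3 0 0" --pt "20 3 0 0" --pt "16 2 0 0" --pt "9 2 0 0" --pt "4 1 0 0" --pt "0 0 0 0" --pt "0 0 0 0"

```text
time_s: 48.7
tool_pos: [0.6028, 0.2111, 0.2033]
tcp_rot: [-2.066, -2.256, -0.008]
contact_force: [0.3, -0.6, -0.1]
gripper_width: 1.0
```

```bash
python3 -c "
from st import *
go(605,208,72,4.5)"
```

```text
shift [-11.8   8.8 130.5] tooly deg 5.14 spin 0.64 pos [602.8 211.1 203.3] tz [-0.057  0.06  -0.997] w 1.0 F [ 0.3 -0.6 -0.1] t 48.7
```

Call:
move_arm --pt "-1 1 6 0.2" --pt "-2 2 14 0.2" --pt "-2 2 18 0.2" --pt "-2 2 16 0" --pt "-1 1 10 0" --pt "0 0 5 0" --pt "0 0 0 0" --pt "0 0 0 0"

```text
time_s: 49.5
tool_pos: [0.6074, 0.2025, 0.1259]
tcp_rot: [-2.086, -2.236, -0.001]
contact_force: [0.4, -0.9, 0.4]
gripper_width: 0.999
```

```bash
python3 -c "
from st import *
go(605,208,72,4.5); grab('wrist','w24.png')"
```

```text
shift [ 2.3  1.1 54.1] tooly deg 4.07 spin -0.43 pos [607.4 202.5 125.9] tz [-0.061  0.058 -0.996] w 0.999 F [ 0.4 -0.9  0.4] t 49.5
```

View pics/w24.png

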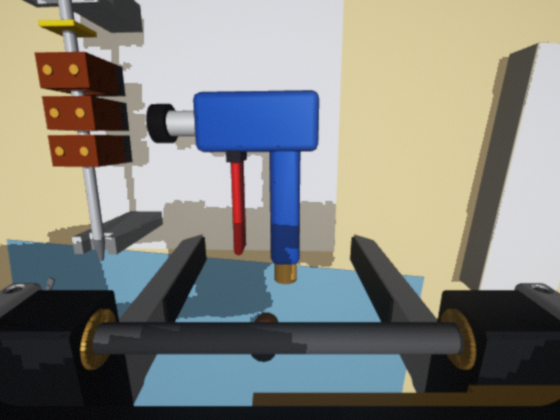

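Call:
move_arm --pt "1 0.5 5 -0.2" --pt "1 0.5 10 -0.2" --pt "0 0 14 0" --pt "0 0 10 0" --pt "0 0 5 0" --pt "0 0 2 0" --pt "0 0 0 0" --pt "0 0 0 0"

```text
time_s: 50.35
tool_pos: [0.6058, 0.2084, 0.0774]
tcp_rot: [-2.077, -2.245, -0.005]
contact_force: [0.5, -0.2, 0.5]
gripper_width: 0.999
```

```bash
python3 -c "
from st import *
go(605,208,72,4.5)"
```

```text
shift [-0.7 -0.5  5.4] tooly deg 4.55 spin 0.05 pos [605.8 208.4  77.4] tz [-0.058  0.058 -0.997] w 0.999 F [ 0.5 -0.2  0.5] t 50.4
```

Call:
move_arm --pt "0 0 3 0" --pt "0 0 2 0" --pt "0 0 0 0" --pt "0 0 0 0" --pt "0 0 0 0" --grip 110

```text
time_s: 50.85
tool_pos: [0.6045, 0.2085, 0.0734]
tcp_rot: [-2.076, -2.245, -0.003]
contact_force: [-3.1, -0.6, 1.4]
gripper_width: 0.614
```

Call:
move_arm --pt "0 0 0 0" --pt "0 0 0 0" --pt "0 0 0 0" --pt "0 0 0 0" --pt "0 0 0 0" --pt "0 0 0 0" --grip 255

```text
time_s: 51.45
tool_pos: [0.6043, 0.2091, 0.0733]
tcp_rot: [-2.075, -2.245, -0.004]
contact_force: [-1.9, 1.6, 0.3]
gripper_width: 0.35
```

```bash
python3 -c "
from st import *
tt(); print(arm.sense()['gripper_width']*94); grab('wrist','w25.png'); s=grab('scene'); crop(s,300,170,490,310,4,'s25.png')"
```

```text
t 51.45 pos [604.3 209.1  73.3] toolx [-0.077  0.995  0.064] toolz [-0.06   0.059 -0.996] F [-1.9  1.6  0.3] w 0.35 q [0.21 0.38 1.31 0.07 1.51 0.12]
32.870126373968255
```

View pics/w25.png

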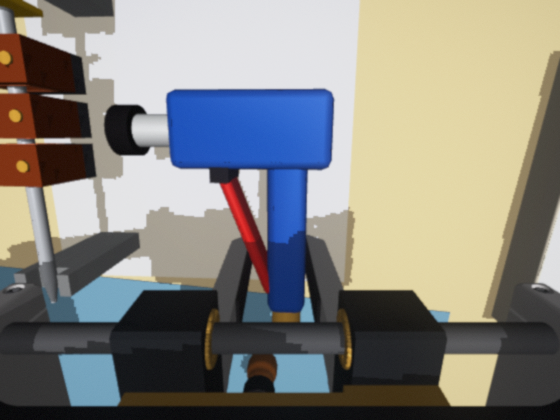

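View pics/s25.png

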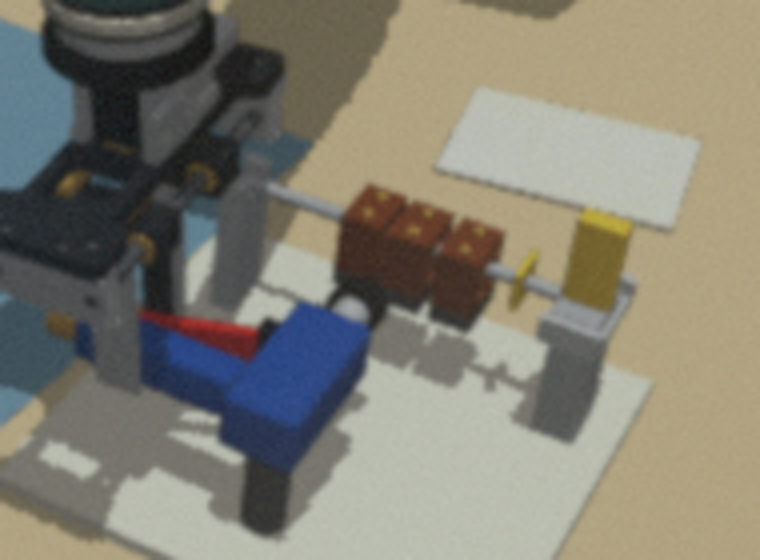

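Call:
move_arm --pt "0 0 0 0" --pt "0 0 0 0" --pt "0 0 0 0" --pt "0 0 0 0"

```text
time_s: 51.95
tool_pos: [0.6043, 0.2091, 0.0734]
tcp_rot: [-2.075, -2.245, -0.004]
contact_force: [-1.0, 0.1, 0.7]
gripper_width: 0.354
```

Call:
move_arm --pt "0 0 0 0" --pt "0 0 0 0" --pt "0 0 0 0" --pt "0 0 0 0" --pt "0 0 0 0" --pt "0 0 0 0" --grip 0

```text
time_s: 52.55
tool_pos: [0.6017, 0.2074, 0.0731]
tcp_rot: [-2.074, -2.243, 0.007]
contact_force: [-0.3, 0.4, 0.0]
gripper_width: 0.823
```

```bash
python3 -c "
from st import *
tt(); go(605,208,180,4.5);grab('wrist','w26.png')"
```

```text
t 52.55 pos [601.7 207.4  73.1] toolx [-0.076  0.995  0.061] toolz [-0.067  0.056 -0.996] F [-0.3  0.4  0. ] w 0.823 q [0.21 0.38 1.31 0.07 1.51 0.12]
shift [   6.8   -3.3 -106.7] tooly deg 4.6 spin 0.1 pos [601.7 207.4  73.1] tz [-0.067  0.056 -0.996] w 0.823 F [-0.3  0.4  0. ] t 52.5
```

View pics/w26.png

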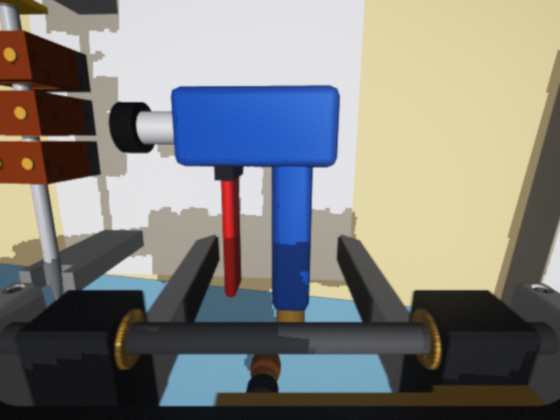

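Call:
move_arm --pt "0 0 0 0" --pt "0 0 0 0" --pt "0 0 -4 0" --pt "0 0 -10 0" --pt "0 0 -16 0" --pt "0 0 -20 0" --pt "0 0 -20 0" --pt "0 0 -16 0" --pt "0 0 -10 0" --pt "0 0 -4 0"

```text
time_s: 53.6
tool_pos: [0.6099, 0.2017, 0.1812]
tcp_rot: [-2.076, -2.245, 0.001]
contact_force: [0.2, 0.5, -0.4]
gripper_width: 1.002
```

Call:
move_arm --pt "-5 2 -5 0" --pt "-15 4 -8 0" --pt "-25 4 -8 0" --pt "-25 4 -8 0" --pt "-15 2 -5 0" --pt "-5 0 0 0" --pt "0 0 0 0" --pt "0 0 0 0" --pt "0 0 0 0"

```text
time_s: 54.5
tool_pos: [0.6352, 0.1048, 0.2068]
tcp_rot: [-2.073, -2.241, 0.009]
contact_force: [0.3, -0.4, -0.1]
gripper_width: 1.0
```

```bash
python3 -c "
from st import *
tt(); v=grab('wrist','w27.png'); meas(v); grab('scene','s27.png'); v=grab('side'); crop(v,130,150,350,390,2.5,'sd27.png')"
```

```text
t 54.5 pos [635.2 104.8 206.8] toolx [-0.076  0.995  0.061] toolz [-0.069  0.056 -0.996] F [ 0.3 -0.4 -0.1] w 1.0 q [ 0.04  0.35  1.08  0.06  1.78 -0.02]
red px [225  42  11  82 634] z91: [575.6 219.1] [ 8.2 70. ] 5.0
red px [ 34 228  29  53 872] z91: [381.1  28.3] [65.7 20.7] 71.2
blue px [ 198    0   95  130 5101] z93 bbox [544. 181.] [627. 289.]
```

View pics/w27.png

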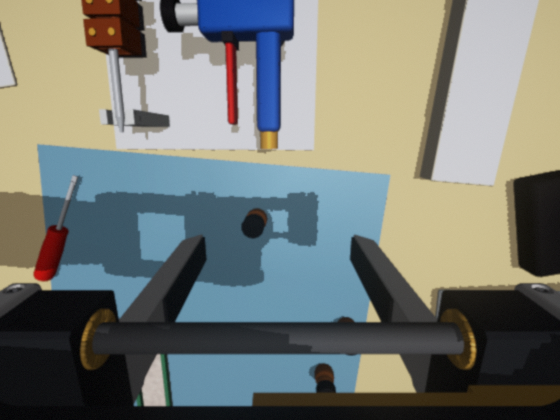

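View pics/s27.png

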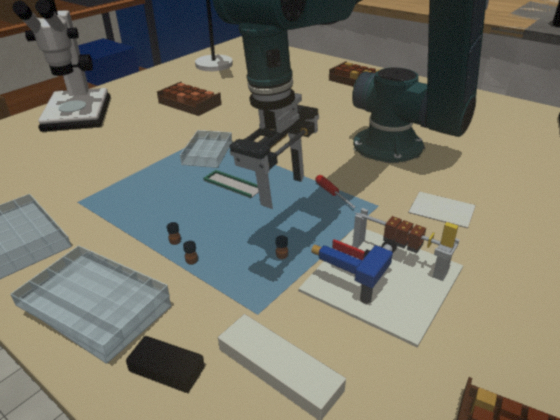

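View pics/sd27.png

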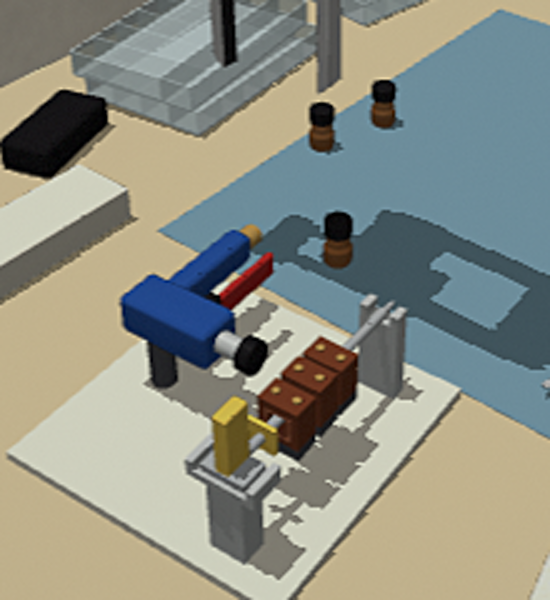

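The pictures show the bar in both saddles with three transformers on it. The trigger is back at its released place (red centre (575.6, 219.1) mm, against (574.2, 219.1) before the squeeze). The vials stand where they were and the arm is clear, so I am handing the job in.

```bash
python3 -c "
from plant import arm
print(arm.finish_job())"
```

```text
the job is handed in; nothing more can be done
None
```

The whole job is done and handed in at about 55 s of the 210 s allowed; `finish_job` gives no verdict, so success is judged only from my own checks.

**What I did**
- I found three transformers on the bench and stood them in the channel at about 26 mm pitch, close to its open end.
- I took the bar from its stand, pushed it through all three windows and lifted them off together. Force on the tool stayed within about 2 N while the rod went in.
- I hung the bar back on the stand, about 0.1 mm along and 0.2 mm across from where I had picked it up (worked out from the arm pose just before the last millimetre of lowering), and let go.
- I squeezed the trigger with the jaws until they stopped at 32.9 mm, down from 50 mm. That is about 0.33 rad, held for roughly half a second or more. Then I opened and moved away.

**Last checks**
- **Bar and stack:** the bar lies in both saddles, with three transformers beyond the collar and short of the far saddle.
- **Trigger:** it is back within 1.5 mm of its released position.
- **Vials:** all three are upright and, by eye, where they were.
- **Robot:** it is clear of everything and the force reads about 0 N.

**One thing was off:** the tool drifted 3–5° from vertical over the run, and the moves gave me no way to correct it directly. I allowed for it in the shifts, and it did not visibly affect the result. I saw none of the transformers knocked aside.

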